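Turn the enamel panel over and clip it in the photo stand

TASK

Lift the enamel panel out of the wooden drying rack, where it leans with its plain metal back showing, and turn it so that its painted side faces outwards in the green photo stand, grooved foot down. Slide it in behind the brass spring clip, roughly centred, and press it gently down until the clip snaps into the groove and the foot rests fully home on the ledge; then let go, without dropping the panel or disturbing anything else.

Things in the scene. Friction and masses are not known exactly. Their poses are not given: they have to be found in the camera images.
- panel_center (a point): Centre of the loose aluminium panel: 120 mm wide (its y), 125 mm tall (its z, foot at -z), 12 mm thick (its x), 0.2 to 0.45 kg. +x points out of the painted side (blue, with a yellow and red flower), -x out of the plain metal back with two dark strips; +z to its top edge. It starts in the rack, foot on the ledge, painted side against the backrest. Its top 55 mm are free on both faces.
- panel_foot (a point): Middle of the panel's foot edge, 62.5 mm below its centre; same axes. From 14 to 30 mm above the foot edge a groove 3 mm deep runs right across both faces, for the clip's nose; the rest has the full 12 mm thickness.
- rack_seat (a point): Fixed wooden drying rack: where its ledge meets the backrest, midway along, 45 mm above the table. +x points out of the backrest (away from the robot and upwards), y along the ledge, +z up the backrest's slope, which leans back 35 degrees from vertical, towards the robot. Backrest 130 mm wide, 65 mm up the slope; ledge 23 mm deep, with a lip 14 mm high at its front.
- stand_seat (a point): Fixed green steel photo stand: where its ledge meets the backrest, midway along, 45 mm above the table. +x points out of the backrest, the way the painted side must face (away from the robot and upwards), y along the ledge, +z up the backrest's slope, which leans back 25 degrees from vertical, towards the robot. Backrest 100 mm wide, 65 mm up the slope; ledge 17 mm deep.
- clip_nose (a point): Nose of the brass spring clip in front of the stand's ledge (clip 54 mm wide, centred): 18 mm up the slope from the ledge, 9.5 mm out from the backrest when closed. From it a lead-in flares up to 43 mm up the slope, 21 mm out. A panel let in from above stops with its foot some 25 mm above the ledge; about 5 to 15 N down the slope pushes it past the nose to the ledge.
- panel: The same panel; this origin lies on its foot edge, at the painted side, midway along; its axes are not those of panel_center.
- stand: The same photo stand; origin under it on the table, 45 mm below stand_seat.
- jaw (a joint): Brass spring clip of the stand: how far it is pushed out from the backrest, in m; 0 = closed (as at the start and again once it has snapped into the groove), 0.0025 with the full thickness of the panel in it.
- jar: Bystander, to be left alone: amber glass jar, 60 mm wide, 75 mm tall; origin at the middle of its underside.
- pot: Bystander, to be left alone: white cup, 70 mm wide, 70 mm tall; origin at the middle of its underside.
- brush: Bystander, to be left alone: brush lying down, 160 mm long.
- block: Bystander, to be left alone: cork sanding block, 75 x 50 x 30 mm; origin at the middle of its underside.
- driver: Bystander, to be left alone: screwdriver lying down, 170 mm long.
- tin: Bystander, to be left alone: red round tin, 80 mm wide, 35 mm tall; origin at the middle of its underside.
- bottle: Bystander, to be left alone: white plastic bottle, 56 mm wide, 150 mm tall; origin at the middle of its underside.
Mind the look-alikes: they are no part of the job. What is shaped like the stand but pink is not meant.

How it is judged:
By the outcome, as a careful person would: the job done as asked, in the order asked, and still so for the second after the job is handed in, with the robot touching nothing.
It also fails if it takes over 46 s, if anything falls off the work surface, if the arm or the gripper's body presses on something with over 40 N, if the wrist force passes 120 N, or if a joint passes its speed limit or range.

ROBOT

A 6-joint arm with a two-finger parallel gripper is mounted at the origin on the work surface. World frame = base frame: x ahead of the robot, y to its left, z up, the work surface at z = 0. Lengths are in m, angles in rad, forces in N, time in s.
With the tool pointing down it reaches from about 0.225 to 0.875 m from the base axis. Payload 3.4 kg.
Tool frame: the origin (TCP) lies midway between the tips of the shut fingers; the grasp point (between the pads) lies 19 mm behind it (manip.pinch_z is the z of the grasp point in the tool frame, in m); z points along the fingers, x is the direction in which the jaws open and shut, and the axes are right-handed (so a half turn about z gives the same grasp; the last joint's range is limited). The gripper opens to 85 mm and grips with 20 to 120 N. Pads are 22 mm wide; open, the fingers measure 114 mm over their backs; the gripper's body (76 mm by 85 mm) begins 54 mm behind the grasp point. The pads swing forward as they close: fully open they stand 13 mm farther back than shut.
Start: joints at [-0.121, 0.276, 1.505, -0, 1.361, -0.121], TCP at [0.575, -0, 0.204] pointing down, gripper open.
Joint ranges: [-2.89, 2.89], [-0.75, 2.08], [0.22, 2.7], [-1.18, 4.32], [0.11, 2.71], [-2.7, 2.7]. Speed limits (rad/s): [2.57, 2.57, 3.14, 3.14, 3.14, 3.14].

INTERFACE

Orientations are given as a unit quaternion [w, x, y, z].
In Python, from rig import manip gives the robot as it stands. The module is installed in compiled form; this text tells all that it offers.
- The arm moves only by the tool drive_tool, never from a script. Its argument "steps" is a list of rows, each a list of 5 numbers: the shift along the tool's x, y, z in mm, then the turn about the tool's z in rad, then the gripper command: -1 is shut, 1 is fully open, values between are in proportion. A call has 1 to 5 rows; each row is the pose to reach, as a shift and turn from the pose measured when the call began, along the tool's axes at that moment; what a row does not reach only later rows make up. A row lasts 1/10 s, in which the tool goes at most 50 mm and 8.59 degrees, less where a joint would pass 70% of its speed; a pose out of reach is approached as far as the arm can. A call with a gripper value outside its range is refused whole. The fingers move at their own pace and stop on an object; "squeeze" is the grip in N (left out, the last holds). Time passes only in rows, so rows that repeat a pose let the fingers close. It gives the time, the measured TCP pose, the force and the opening at its end, in the units of the state.
- manip.get_state(): the state, without advancing time (a new reading comes with each control period).
- manip.get_image(name): name is "scene" or "side" or "wrist"; returns the picture (420x560x3 uint8, blue, green, red); there is no depth.
- manip.get_calibration(name): a dict with "camera_matrix" (3x3 intrinsics, pixels), "distortion" ([k1, k2, p1, p2, k3] as OpenCV has them; the pictures are not rectified), "rvec" (rotation vector, rad) and "tvec" (3), from world to camera coordinates, as OpenCV has them. Camera axes: x right, y down, z forward; pixel columns grow to the right and rows downward; lengths in m; the calibration is good to about 2 mm. A picture is of the moment at which its call begins: read the wrist's pose just before it. get_calibration takes no time and is no camera call; for the wrist camera it gives the pose at the moment of the call.
- manip.sign_off(): hands the job in, once; it reports no verdict.
Trained networks look in the newest picture that a camera, given by its name, has taken for a name from the list of things; names that differ only in an ending like _2 or _b are one class to them, and where a whole thing is asked for, a point or a joint stands for the part that bears it (a point fixed in the world has none). Each returns a list of dicts, best first, with "conf" (0 to 1); they miss things now and then, are a little off and sometimes report something else, mostly with a low value. They report only what shows in the picture. A call takes as long as a camera call. They do not tell look-alikes from the thing itself.
- manip.masks_of(camera, name): "pixels" (420x560 bool, what is visible of it) and "location" ([column, row] in pixels, amid what is visible of it).
The state is a dict: "clock": time; "qpos": joint angles; "qd": joint speeds; "effort": joint torques, N m; "position": TCP position; "ee_rot": TCP orientation; "contact_force": force on the tool from outside, world axes, zero at the start; "moment": the same for the moment, N m; "width": finger opening in m.
Only numpy, scipy, OpenCV 4.12 (cv2) and the standard library are available. Lean on these libraries where they do the work, as an engineer would, in place of code of your own. Each camera call takes 0.05 s, during which the arm holds its last target.

## Working session

There is one attempt and no reset: what is moved stays moved. The work goes in short steps, Python scripts to look and compute and a tool call to move; the robot and the scene stay as the last step left them, time stands still between calls to the robot, and variables do not carry over. Pictures are saved under pics/ and viewed, and the job is handed in when it is done.

Besides the shell and the picture viewer there is one more tool, called after "Call:" as name(argument=value, ...), one argument or row to a line, values as JSON. drive_tool: Moves the arm, as the interface text tells. Its arguments: {"type":"object","properties":{"steps":{"type":"array","items":{"type":"array","items":{"type":"number"}}},"squeeze":{"type":"number"}},"required":["steps"]}

```bash
mkdir -p pics; python3 - <<'E'
from rig import manip
import cv2
s=manip.get_state(); print({k:(v if not hasattr(v,'round') else v) for k,v in s.items()}, manip.pinch_z)
for n in ("scene","side","wrist"):
    im=manip.get_image(n); cv2.imwrite(f"pics/a_{n}.png",im)
    c=manip.get_calibration(n); print(n,c)
E
```

```text
{'clock': 0.0, 'qpos': array([-1.20985502e-01,  2.76607422e-01,  1.50617100e+00, -1.84324700e-05,
        1.36067957e+00, -1.20978803e-01]), 'qd': array([-3.13048263e-04, -3.68117161e-04, -5.37003488e-04, -3.32768892e-04,
       -8.99231455e-05,  7.28559529e-04]), 'effort': array([ 6.20495921e-04, -4.16768074e+01, -2.45808578e+01, -1.52056768e-04,
        1.11346930e-02,  1.69860516e-05]), 'position': array([5.74408438e-01, 6.77466880e-05, 2.02717580e-01]), 'ee_rot': array([-1.03615038e-04,  9.99999565e-01, -1.41888894e-06, -9.26936558e-04]), 'contact_force': array([0.02604674, 0.48538888, 1.13908127]), 'moment': array([ 0.01360377, -0.0265635 , -0.00867102]), 'width': 0.08522887298536856} -0.0187
scene {'camera_matrix': array([[483.60210405,   0.        , 282.84482527],
       [  0.        , 483.60210405, 211.110369  ],
       [  0.        ,   0.        ,   1.        ]]), 'distortion': array([-0.17122801,  0.        ,  0.        ,  0.        ,  0.        ]), 'rvec': array([ 2.092705  ,  0.5630096 , -0.27358115]), 'tvec': array([-0.51931056, -0.07284865,  1.51891459])}
side {'camera_matrix': array([[500.95554769,   0.        , 290.60354638],
       [  0.        , 500.95554769, 199.22563217],
       [  0.        ,   0.        ,   1.        ]]), 'distortion': array([0.00179938, 0.        , 0.        , 0.        , 0.        ]), 'rvec': array([ 0.42679082, -2.67207027,  1.25491202]), 'tvec': array([0.54538475, 0.1834845 , 1.46844938])}
wrist {'camera_matrix': array([[343.96895028,   0.        , 277.39968971],
       [  0.        , 343.96895028, 210.99066951],
       [  0.        ,   0.        ,   1.        ]]), 'distortion': array([-0.00316418,  0.        ,  0.        ,  0.        ,  0.        ]), 'rvec': array([-2.86033777e+00, -1.14868853e-03,  7.23111660e-04]), 'tvec': array([-0.57376302, -0.03695981,  0.37901235])}
```

View pics/a_scene.png

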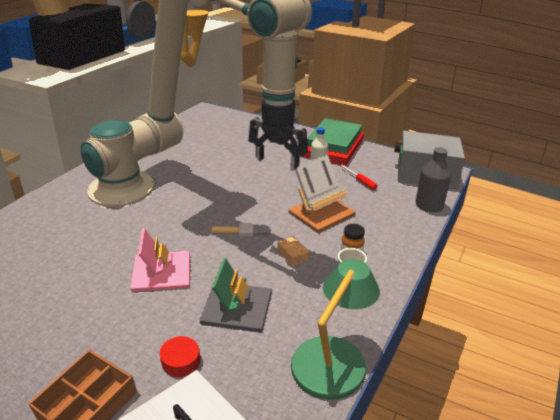

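View pics/a_side.png

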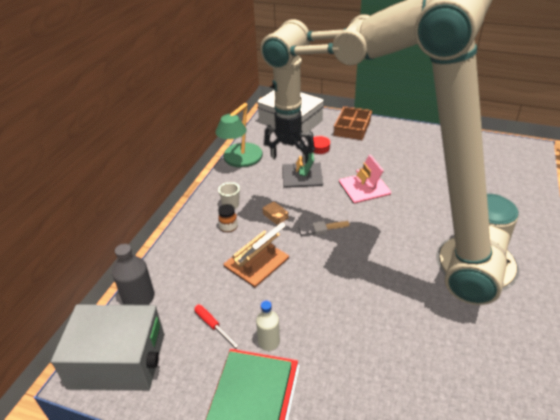

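View pics/a_wrist.png

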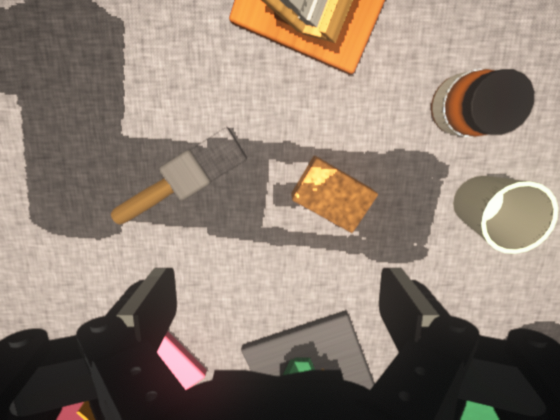

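```bash
python3 - <<'E'
import cv2,numpy as np
a=cv2.imread("pics/a_scene.png");b=cv2.imread("pics/a_side.png")
def c(im,x,y,w,h,s):return cv2.resize(im[y:y+h,x:x+w],(w*s,h*s),interpolation=cv2.INTER_CUBIC)
t=[c(a,280,150,95,72,4),c(b,210,205,95,72,4),c(a,190,255,95,72,4),c(b,270,130,95,72,4)]
cv2.imwrite("pics/crops.png",np.vstack([np.hstack(t[:2]),np.hstack(t[2:])]))
E
```

```text
(no output)
```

View pics/crops.png

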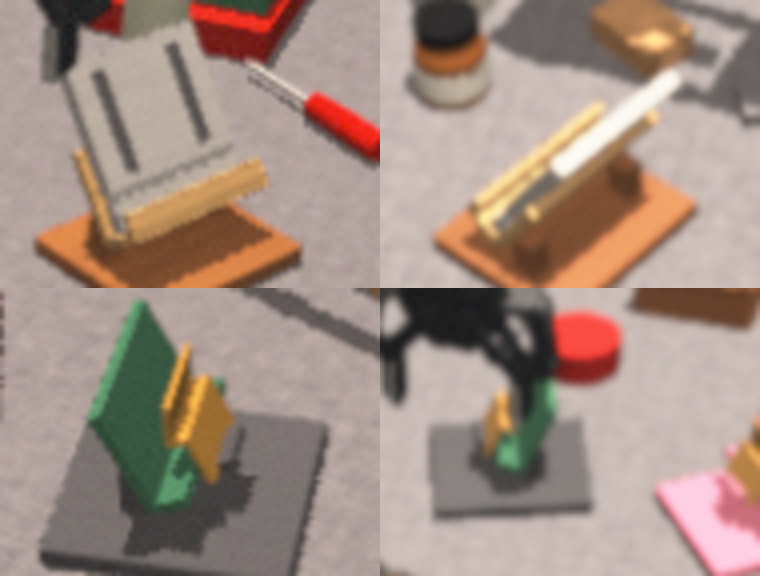

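```bash
cat > h.py <<'E'
import numpy as np,cv2
from scipy.optimize import least_squares
def proj(c,P):
    return cv2.projectPoints(np.asarray(P,float).reshape(-1,1,3),c["rvec"],c["tvec"],c["camera_matrix"],c["distortion"])[0].reshape(-1,2)
def ray(c,p):
    u=cv2.undistortPoints(np.array([[p]],float),c["camera_matrix"],c["distortion"])[0,0]
    R=cv2.Rodrigues(c["rvec"])[0]; o=-R.T@c["tvec"]; d=R.T@np.array([u[0],u[1],1]); return o,d/np.linalg.norm(d)
def onz(c,p,z):
    o,d=ray(c,p); return o+d*(z-o[2])/d[2]
def tri(obs):
    A=np.zeros((3,3));b=np.zeros(3)
    for c,p in obs:
        o,d=ray(c,p);M=np.eye(3)-np.outer(d,d);A+=M;b+=M@o
    return np.linalg.solve(A,b)
E
python3 - <<'E'
from rig import manip
from h import *
S=manip.get_calibration("scene");D=manip.get_calibration("side");W=manip.get_calibration("wrist")
np.set_printoptions(precision=4,suppress=True)
for n,p in dict(rackfront=(323,228),rackleft=(289,211),rackright=(355,211)).items(): print(n,onz(S,p,0.01))
for n,p in dict(dlB=(201,324),dlR=(262,327),dTR=(272,290),dTL=(217,288)).items(): print(n,onz(S,p,0.01))
for n,p in dict(dTL=(282,165),TR=(321,163),BL=(283,187),BR=(323,185)).items(): print("side",n,onz(D,p,0.01))
for n,p in dict(l=(230,20),b=(352,72),r=(384,0)).items(): print("rack wrist",n,onz(W,p,0.01))
E
```

```text
rackfront [0.6537 0.1257 0.01  ]
rackleft [0.5313 0.1517 0.01  ]
rackright [0.6977 0.253  0.01  ]
dlB [ 0.5828 -0.3373  0.01  ]
dlR [ 0.7005 -0.276   0.01  ]
dTR [ 0.6596 -0.1639  0.01  ]
dTL [ 0.5452 -0.2251  0.01  ]
side dTL [ 0.7041 -0.2791  0.01  ]
side TR [ 0.5702 -0.3333  0.01  ]
side BL [ 0.6568 -0.156   0.01  ]
side BR [ 0.5268 -0.2079  0.01  ]
rack wrist l [0.5286 0.1538 0.01  ]
rack wrist b [0.6473 0.1078 0.01  ]
rack wrist r [0.6735 0.1708 0.01  ]
```

```bash
python3 - <<'E'
from rig import manip
from h import *
W=manip.get_calibration("wrist")
np.set_printoptions(precision=4,suppress=True)
print(ray(W,(277,211)), onz(W,(280,40),.1),onz(W,(280,300),.1))
S=manip.get_calibration("scene");D=manip.get_calibration("side")
# bottle top, rack etc heights
print(tri([(S,(321,131)),(D,(266,306))]))
print(onz(S,(318,165),0.0), onz(D,(267,345),0), 'driver',onz(S,(375,186),0),onz(S,(340,166),0))
for n in("bottle","jar","pot","driver","block","brush","tin"):
  for c,C in(("scene",S),("side",D)):
    m=manip.masks_of(c,n); 
    if m: print(n,c,round(m[0]["conf"],2),m[0]["location"],onz(C,m[0]["location"],.03))
E
```

```text
(array([0.5739, 0.0701, 0.374 ]), array([-0.0015, -0.2776, -0.9607])) [0.5756 0.1201 0.1   ] [ 0.5762 -0.0921  0.1   ]
[0.4845 0.4439 0.1425]
[0.4704 0.4718 0.    ] [0.4849 0.4541 0.    ] driver [0.6926 0.4405 0.    ] [0.5389 0.5062 0.    ]
bottle scene 0.73 [313.7, 179.9] [0.5261 0.322  0.03  ]
bottle side 0.95 [267.6, 327.9] [0.4926 0.4252 0.03  ]
jar scene 0.58 [353.2, 237.7] [0.7528 0.1009 0.03  ]
jar side 0.66 [224.4, 218.6] [0.772  0.0768 0.03  ]
pot scene 0.87 [347.8, 255.3] [0.7698 0.0245 0.03  ]
pot side 0.9 [230.6, 193.9] [ 0.8044 -0.0443  0.03  ]
driver scene 0.46 [366.3, 175.3] [0.6587 0.4401 0.03  ]
driver side 0.54 [262.2, 243.6] [0.6158 0.1462 0.03  ]
block scene 0.7 [234.9, 303.2] [ 0.6218 -0.262   0.03  ]
block side 0.89 [274.5, 213.5] [0.6279 0.0061 0.03  ]
brush scene 0.72 [242.2, 229.0] [ 0.4802 -0.0175  0.03  ]
brush side 0.89 [321.7, 229.0] [0.4633 0.0311 0.03  ]
tin scene 0.73 [179.3, 354.7] [ 0.6091 -0.4413  0.03  ]
tin side 0.83 [323.6, 147.4] [ 0.5815 -0.4068  0.03  ]
```

Call:
drive_tool(
  steps=[
    [0,-30,-30,0.1,1],
    [0,-60,-60,0.2,1],
    [0,-90,-60,0.3,1],
    [0,-90,-60,0.37,1],
    [0,-90,-60,0.37,1],
  ],
)

```text
clock: 1.35
position: [0.575, 0.0908, 0.2639]
ee_rot: [0.0, 0.983, -0.183, 0.0]
contact_force: [0.4, 0.1, 0.1]
width: 0.0854
```

```bash
python3 - <<'E'
from rig import manip
import cv2,pickle
c=manip.get_calibration("wrist")
im=manip.get_image("wrist"); cv2.imwrite("pics/w1.png",im)
pickle.dump(c,open("w1.pkl","wb"))
for n in("panel","panel_center","panel_foot","rack_seat"):
  for m in manip.masks_of("wrist",n)[:2]: print(n,m["conf"],m["location"],m["pixels"].sum())
E
```

```text
panel 0.56 [239.2, 62.3] 12887
panel 0.21 [492.8, 198.6] 4157
panel_center 0.64 [237.0, 64.4] 13104
panel_center 0.39 [306.3, 74.6] 6684
panel_foot 0.65 [238.9, 61.6] 12997
rack_seat 0.79 [307.7, 75.4] 6690
```

View pics/w1.png

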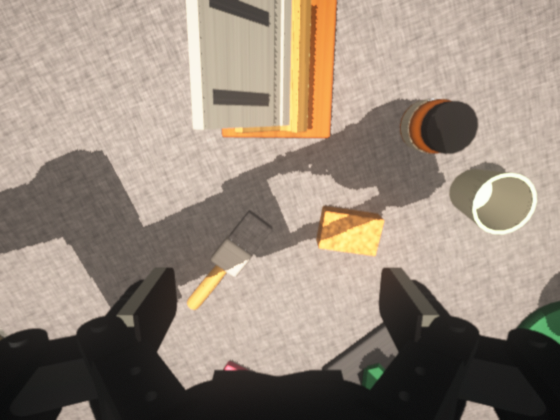

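Call:
drive_tool(
  steps=[
    [0,-50,0,0,1],
    [0,-100,0,0,1],
    [0,-120,0,0,1],
    [0,-120,0,0,1],
  ],
)

```text
clock: 2.0
position: [0.6192, 0.2035, 0.2622]
ee_rot: [-0.0, 0.983, -0.183, -0.001]
contact_force: [-0.1, -0.3, -0.0]
width: 0.0858
```

```bash
python3 - <<'E'
from rig import manip
import cv2,pickle
c=manip.get_calibration("wrist")
im=manip.get_image("wrist"); cv2.imwrite("pics/w2.png",im)
pickle.dump(c,open("w2.pkl","wb"))
big=cv2.resize(im[60:360,100:400],None,fx=2,fy=2,interpolation=cv2.INTER_CUBIC);cv2.imwrite("pics/w2c.png",big)
i1=cv2.imread("pics/w1.png");cv2.imwrite("pics/w1c.png",cv2.resize(i1[0:150,170:370],None,fx=4,fy=4,interpolation=cv2.INTER_CUBIC))
E
```

```text
(no output)
```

View pics/w2.png

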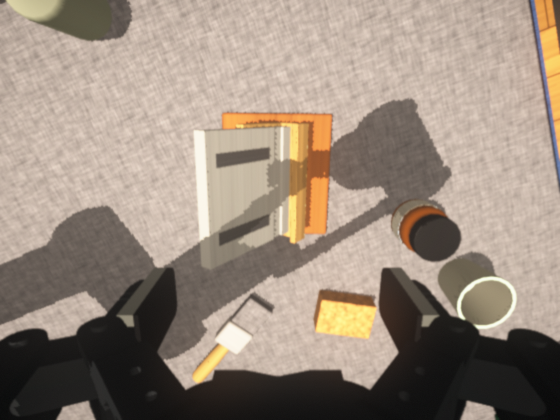

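View pics/w1c.png

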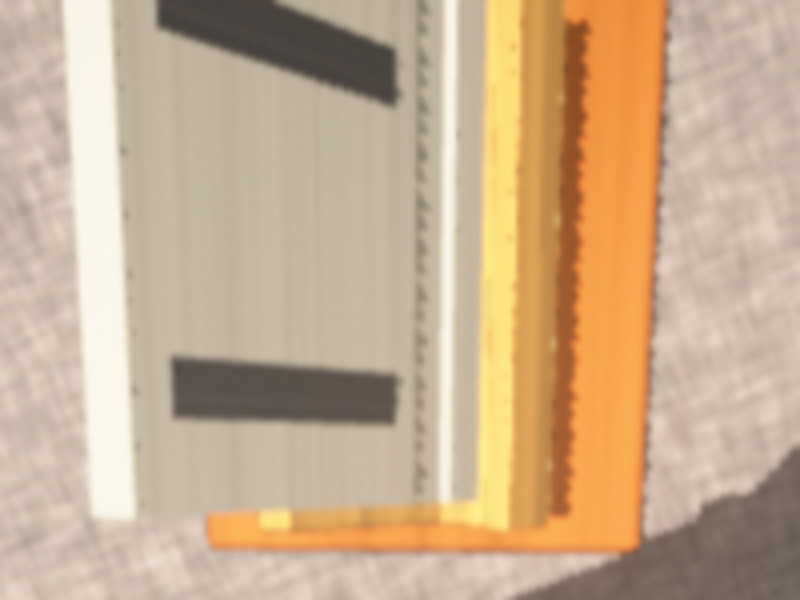

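View pics/w2c.png

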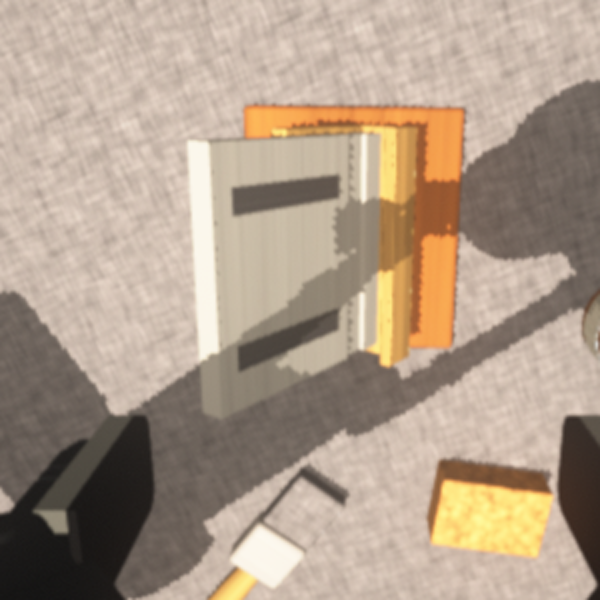

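```bash
cat > fit.py <<'E'
from h import *; import pickle
np.set_printoptions(precision=4,suppress=True)
w1=pickle.load(open("w1.pkl","rb"));w2=pickle.load(open("w2.pkl","rb"))
def fr(yaw,tilt):
    X=np.array([np.cos(yaw)*np.cos(tilt),np.sin(yaw)*np.cos(tilt),np.sin(tilt)])
    Y=np.array([-np.sin(yaw),np.cos(yaw),0]); return X,Y,np.cross(X,Y)
def pts(p,L,tilt=np.radians(35)):
    X,Y,Z=fr(p[2],tilt); o=np.array([p[0],p[1],p[3] if len(p)>3 else .045])
    return np.array([o+a*X+b*Y+c*Z for a,b,c in L])
# t,y,z ; image up = +y of rack
obs=[(w2,[(0,.06,.125),(.012,.06,.125),(0,-.06,.125),(.012,-.06,.125)],[(194.5,130.5),(206,130),(201,266),(211,268)]),
     (w1,[(0,-.06,.125),(.012,-.06,.125)],[(193,129.5),(203.7,129.5)])]
def res(p): return np.concatenate([(proj(c,pts(p,L))-np.array(q)).ravel() for c,L,q in obs])
if __name__=="__main__":
    for p0 in ([.6,.2,-.36],[.6,.2,-.36,.045]):
        r=least_squares(res,p0); print(r.x,np.degrees(r.x[2]),r.fun.round(1))
        print("top mid",pts(r.x,[(.006,0,.125)]))
E
python3 fit.py
```

```text
[ 0.6201  0.197  -0.3855] -22.087592218914764 [ 0.5 -0.5 -0.6  0.7  0.3 -0.3 -0.3  1.3  0.3 -0.9 -0.1 -0.2]
top mid [[0.5582 0.2221 0.1508]]
[ 0.6197  0.1969 -0.3854  0.0436] -22.08178638861802 [ 0.5 -0.3 -0.6  0.9  0.3 -0.7 -0.4  0.8  0.3 -0.7 -0.1 -0. ]
top mid [[0.5578 0.222  0.1494]]
```

Call:
drive_tool(
  steps=[
    [-40,4,0,0.017,1],
    [-49,5,40,0.017,1],
    [-49,5,80,0.017,1],
    [-49,5,110,0.017,1],
    [-49,5,115,0.017,1],
  ],
)

```text
clock: 2.55
position: [0.5675, 0.212, 0.1439]
ee_rot: [0.003, 0.981, -0.192, -0.004]
contact_force: [0.0, 0.4, -0.1]
width: 0.0855
```

```bash
python3 - <<'E'
from rig import manip
import cv2,numpy as np
a=manip.get_image("side");w=manip.get_image("wrist");s=manip.get_image("scene")
cv2.imwrite("pics/g1.png",np.hstack([cv2.resize(a[190:290,200:320],(400,333),interpolation=2),cv2.resize(w,(400,333))]))
cv2.imwrite("pics/g1s.png",cv2.resize(s[100:240,230:390],(640,560),interpolation=2))
E
```

```text
(no output)
```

View pics/g1.png

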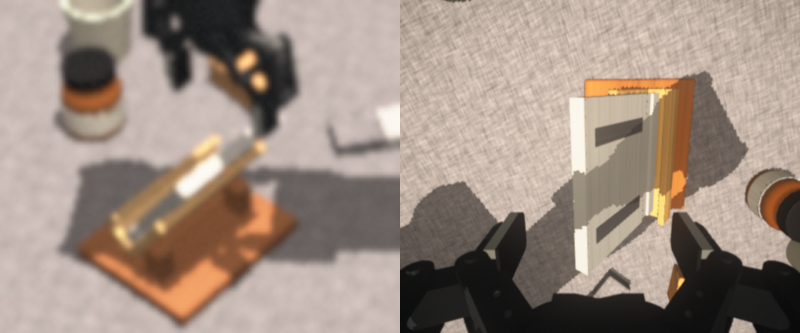

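View pics/g1s.png

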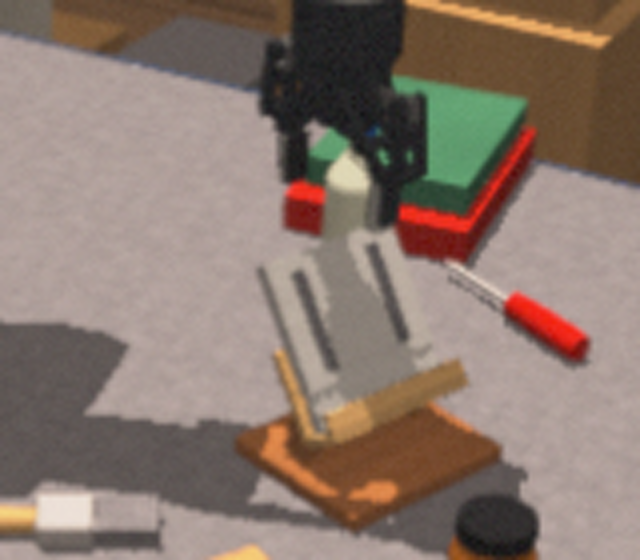

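```bash
python3 - <<'E'
from rig import manip
from fit import *
s=manip.get_state();print(s["clock"],s["position"],s["ee_rot"],s["width"])
c=manip.get_calibration("wrist")
p=least_squares(res,[.6,.2,-.36]).x
P=pts(p,[(0,.06,.125),(.012,.06,.125),(0,-.06,.125),(.012,-.06,.125),(.006,0,.1)])
q=proj(c,P);print(q)
im=manip.get_image("wrist")
for k in q: cv2.circle(im,tuple(int(round(v)) for v in k),3,(0,0,255),1)
t=proj(c,[s["position"]])[0];print("tcp",t);cv2.circle(im,tuple(int(v) for v in t),4,(255,0,255),2)
cv2.imwrite("pics/g2.png",im)
a=manip.get_image("side");cv2.imwrite("pics/g2s.png",cv2.resize(a[150:290,200:340],(560,560),interpolation=2))
E
```

```text
2.7 [0.5717 0.2137 0.1487] [ 0.0004  0.9814 -0.1921 -0.    ] 0.08529901083789419
[[236.1401 126.847 ]
 [255.4605 127.4708]
 [243.0856 338.0545]
 [259.3195 345.7469]
 [275.9636 231.3606]]
tcp [278.2549 247.6918]
```

View pics/g2.png

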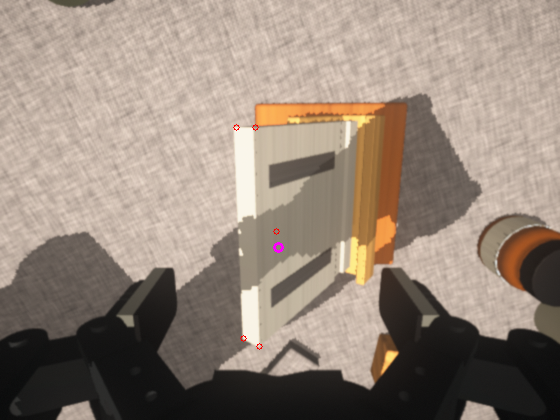

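View pics/g2s.png

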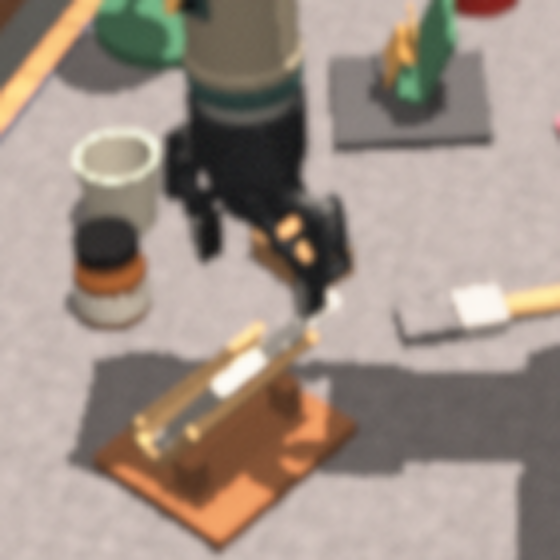

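Call:
drive_tool(
  steps=[
    [0,-3,20,0,1],
    [0,-3,38,0,1],
    [0,-3,38,0,0.4],
    [0,-3,38,0,0.4],
  ],
  squeeze=25,
)

```text
clock: 3.2
position: [0.5745, 0.2172, 0.1131]
ee_rot: [-0.001, 0.981, -0.192, 0.002]
contact_force: [0.1, 0.4, 0.6]
width: 0.0605
```

```bash
cat > snap.py <<'E'
import sys
from rig import manip
import cv2,numpy as np
n=sys.argv[1]; sx,sy,dx,dy=map(int,sys.argv[2:6])
s=manip.get_state();print(round(s["clock"],2),s["position"].round(4),s["ee_rot"].round(3),round(s["width"],4),s["contact_force"].round(1),s["qpos"].round(2))
S=manip.get_image("scene");D=manip.get_image("side");W=manip.get_image("wrist")
for k,i in(("S",S),("D",D),("W",W)): cv2.imwrite(f"pics/{n}_{k}.png",i)
f=lambda im,x,y:cv2.resize(im[y:y+140,x:x+133],(380,400),interpolation=cv2.INTER_CUBIC)
cv2.imwrite(f"pics/{n}.png",np.hstack([f(S,sx,sy),f(D,dx,dy)]))
E
python3 snap.py g3 260 100 200 160
```

```text
3.2 [0.5745 0.2172 0.1131] [-0.001  0.981 -0.192  0.002] 0.0605 [0.1 0.4 0.6] [ 0.25  0.39  1.56 -0.    1.18  0.64]
```

View pics/g3.png

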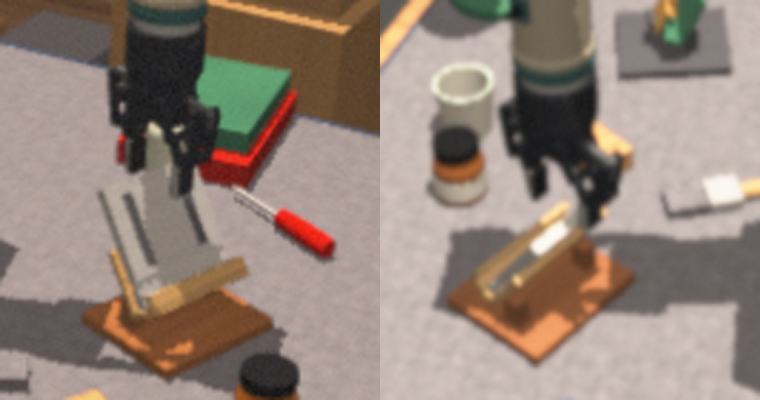

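View pics/g3_W.png

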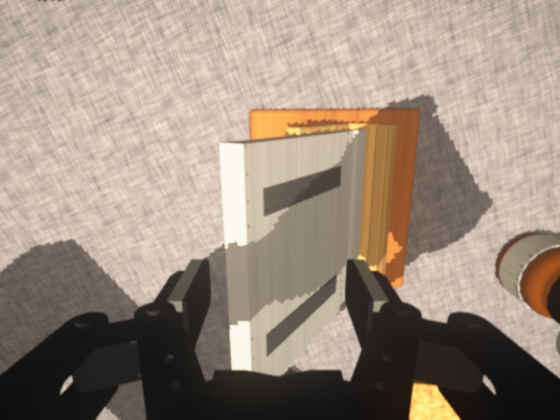

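Call:
drive_tool(
  steps=[
    [8,0,-4,0,0.1],
    [15,0,-8,0,-0.1],
    [23,0,-12,0,-0.2],
    [31,0,-14,0,-0.3],
    [31,0,-14,0,-0.3],
  ],
)

```text
clock: 3.85
position: [0.6057, 0.205, 0.128]
ee_rot: [-0.001, 0.981, -0.192, 0.004]
contact_force: [0.4, 1.0, -0.5]
width: 0.0296
```

```bash
python3 snap.py g4 260 100 200 160
```

```text
3.85 [0.6057 0.205  0.128 ] [-0.001  0.981 -0.192  0.004] 0.0296 [ 0.4  1.  -0.5] [ 0.22  0.41  1.48 -0.    1.23  0.61]
```

View pics/g4.png

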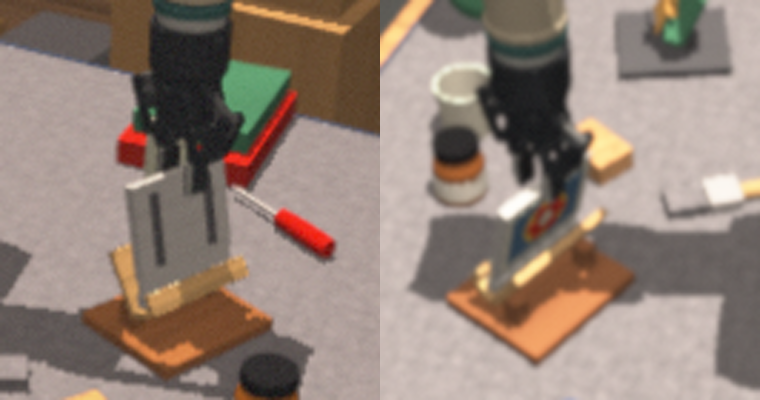

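View pics/g4_W.png

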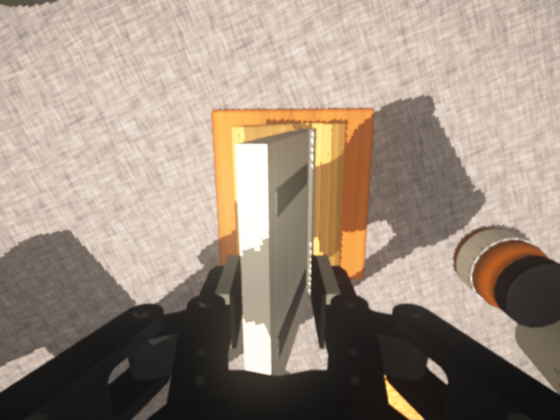

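Call:
drive_tool(
  steps=[
    [8,0,-2,0,-0.4],
    [16,0,-3,0,-0.5],
    [20,0,-3,0,-0.7],
    [20,0,-3,0,-1],
    [20,0,-3,0,-1],
  ],
  squeeze=30,
)

```text
clock: 4.5
position: [0.6226, 0.1979, 0.1304]
ee_rot: [-0.001, 0.981, -0.192, 0.003]
contact_force: [0.4, -1.2, 2.1]
width: 0.0111
```

```bash
python3 snap.py g5 260 100 200 160
```

```text
4.5 [0.6226 0.1979 0.1304] [-0.001  0.981 -0.192  0.003] 0.0111 [ 0.4 -1.2  2.1] [ 0.2   0.43  1.45 -0.    1.26  0.59]
```

View pics/g5.png

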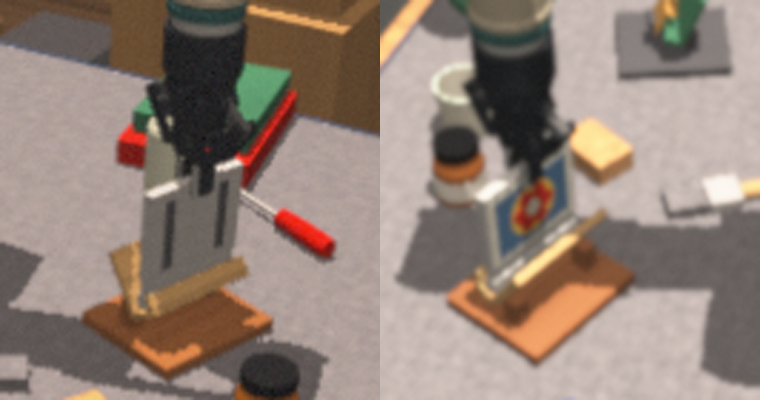

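View pics/g5_W.png

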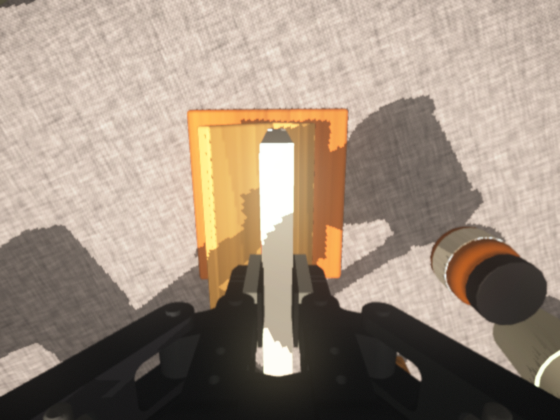

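Call:
drive_tool(
  steps=[
    [0,0,0,0,-1],
    [0,0,-10,0,-1],
    [0,0,-40,0,-1],
    [0,0,-80,0,-1],
    [0,0,-115,0,-1],
  ],
  squeeze=60,
)

```text
clock: 5.15
position: [0.6205, 0.198, 0.246]
ee_rot: [-0.0, 0.981, -0.192, 0.001]
contact_force: [1.5, 0.1, -4.0]
width: 0.0107
```

```bash
python3 snap.py g6 260 60 200 130
```

```text
5.15 [0.6205 0.198  0.246 ] [-0.     0.981 -0.192  0.001] 0.0107 [ 1.5  0.1 -4. ] [ 0.2   0.37  1.26 -0.    1.51  0.59]
```

View pics/g6.png

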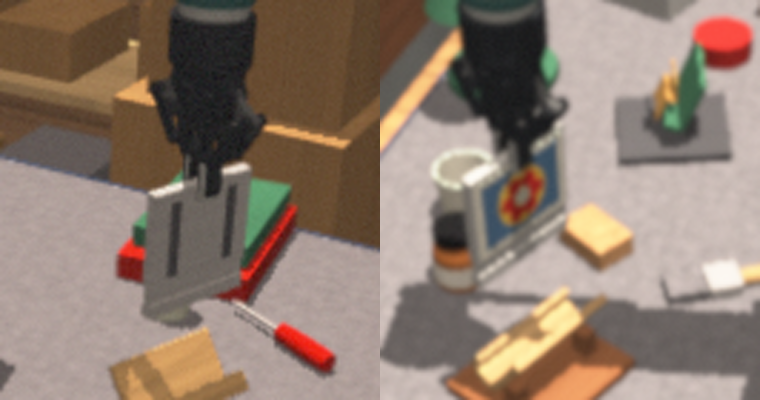

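View pics/g6_W.png

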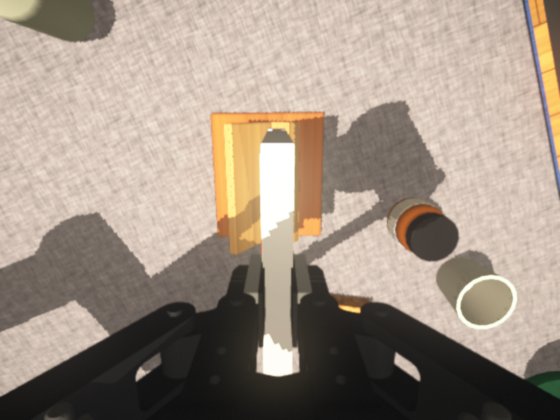

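```bash
cat > grip.py <<'E'
from h import *
from scipy.spatial.transform import Rotation as Ro
def tool(s):
    q=s["ee_rot"];return Ro.from_quat([q[1],q[2],q[3],q[0]]).as_matrix(),np.array(s["position"])
E
python3 - <<'E'
from rig import manip
from grip import *
s=manip.get_state();R,t=tool(s);c=manip.get_calibration("wrist")
im=cv2.imread("pics/g6_W.png")
cv2.imwrite("pics/g6c.png",cv2.resize(im[120:400,220:340],None,fx=2,fy=2,interpolation=2))
q=np.array([(260,143),(294,143),(264,374),(292,374)])
def f(p):
    # p: x offset, y offset, z, yaw
    L=np.array([(-.006,-.06),(.006,-.06),(-.006,.06),(.006,.06)])
    Rz=np.array([[np.cos(p[3]),-np.sin(p[3])],[np.sin(p[3]),np.cos(p[3])]])
    xy=L@Rz.T+p[:2]
    P=np.c_[xy,np.full(4,p[2])]@R.T+t
    return (proj(c,P)-q).ravel()
r=least_squares(f,[0,0,-.05,0]);print(r.x.round(4),r.fun.round(1))
E
```

```text
[-0.0004  0.003  -0.0211 -0.0047] [ 3.  -0.2 -3.  -0.3  2.6  0.4 -2.6  0.3]
```

View pics/g6c.png

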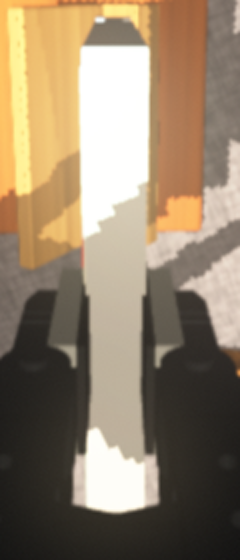

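```bash
python3 - <<'E'
import cv2,numpy as np
S=cv2.imread("pics/g6_S.png");D=cv2.imread("pics/g6_D.png")
f=lambda im,x,y:cv2.resize(im[y:y+72,x:x+50],(400,576),interpolation=cv2.INTER_CUBIC)
cv2.imwrite("pics/g6z.png",np.hstack([f(S,305,108),f(D,225,168)]))
E
```

```text
(no output)
```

View pics/g6z.png

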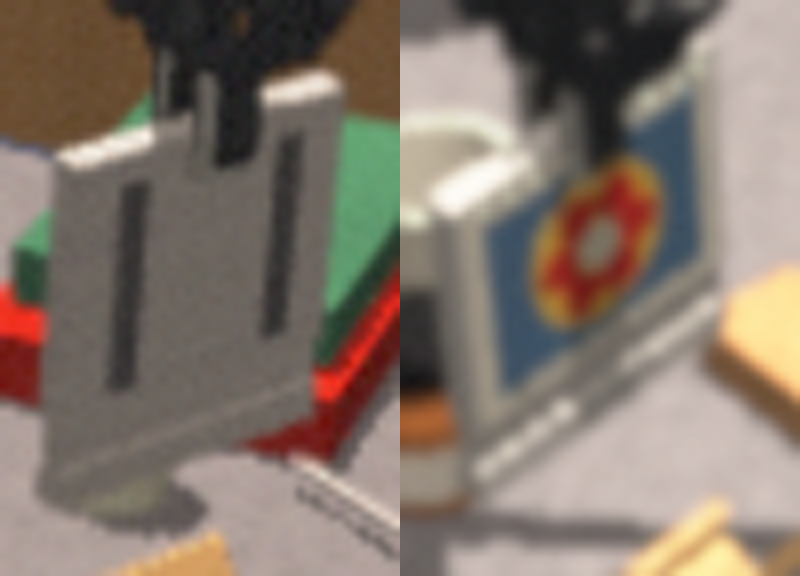

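```bash
python3 - <<'E'
from rig import manip
from grip import *
np.set_printoptions(precision=4,suppress=True)
s=manip.get_state();R,t=tool(s);S=manip.get_calibration("scene");D=manip.get_calibration("side");W=manip.get_calibration("wrist")
# tool frame: x outwards (back face +x .006), painted -x ; tool y ; z down
b=.006;
P=dict(Btl=(b,.06,0),Btr=(b,-.06,0),Bbl=(b,.06,.125),Bbr=(b,-.06,.125),Ptl=(-b,-.06,0),Ptr=(-b,.06,0),Pbr=(-b,.06,.125),Pbl=(-b,-.06,.125))
obs=[(S,["Btl","Btr","Bbl","Bbr"],[(312.5,129),(347.5,119.6),(310.3,170.5),(343.5,159.3)]),
 (D,["Ptl","Ptr","Pbl","Pbr"],[(232.8,195.3),(264,173.6),(234,229),(264,205.5)]),
 (W,["Ptl","Btr"],[(260,143),(294,143)])]
def f(p,w=1):
    Q=Ro.from_rotvec([p[3],p[4],p[5]]).as_matrix()
    o=[]
    for c,n,q in obs:
        X=(np.array([P[k] for k in n])@Q.T+p[:3])@R.T+t
        o.append(proj(c,X)-np.array(q))
    return np.vstack(o).ravel()
r=least_squares(f,[0,0,-.04,0,0,0],loss="soft_l1");print(r.x);print(r.fun.reshape(-1,2).round(1))
E
```

```text
[-0.0013  0.001  -0.0487 -0.0404  0.0682  0.0086]
[[ 2.3 -3.1]
 [ 1.  -2.3]
 [ 3.1  0.6]
 [ 2.3  1.1]
 [-0.6  0.7]
 [ 1.  -0.7]
 [ 1.4  0.6]
 [ 2.   0.9]
 [ 0.2 -0.1]
 [-0.3  0.4]]
```

```bash
python3 - <<'E'
from rig import manip
from h import *
S=manip.get_calibration("scene");D=manip.get_calibration("side")
print("lamp head",tri([(S,(355,275)),(D,(231,125))]),"base",onz(S,(328,365),.01),onz(D,(243,154),.01))
print("headtop",tri([(S,(355,262)),(D,(231,115))]))
E
```

```text
lamp head [ 0.86709702 -0.21717361  0.18828503] base [ 0.86799069 -0.29754224  0.01      ] [ 0.87053128 -0.30344996  0.01      ]
headtop [ 0.86587621 -0.22371729  0.22424114]
```

Call:
drive_tool(
  steps=[
    [5,20,-5,0.14,-1],
    [11,45,-12,0.28,-1],
    [17,68,-18,0.42,-1],
    [23,91,-25,0.56,-1],
    [28,114,-25,0.7,-1],
  ],
)

```text
clock: 5.8
position: [0.6038, 0.0813, 0.2702]
ee_rot: [-0.002, 0.855, -0.519, 0.002]
contact_force: [0.7, 0.4, -4.7]
width: 0.0102
```

```bash
cat > to.py <<'E'
import sys
from rig import manip
from grip import *
# to.py x y z yaw_deg -> shift in tool mm and turn
s=manip.get_state();R,t=tool(s)
x,y,z,yaw=map(float,sys.argv[1:])
psi=np.degrees(np.arctan2(R[1,0],R[0,0]))
d=R.T@(np.array([x,y,z])-t)*1000
print("at",t.round(4),"psi",psi.round(2),"shift",d.round(1),"turn",np.radians((psi-yaw+180)%360-180).round(3),"F",s["contact_force"].round(1),"w",round(s["width"],4),"q6",s["qpos"].round(2),"tiltz",R[2,2].round(4))
E
python3 to.py 0.57 -0.15 0.27 -154
```

```text
at [0.6038 0.0813 0.2702] psi -62.58 shift [189.7 136.5  -0.4] turn 1.596 F [ 0.7  0.4 -4.7] w 0.0102 q6 [0.02 0.3  1.31 0.   1.53 1.11] tiltz -1.0
```

Call:
drive_tool(
  steps=[
    [19,14,0,0.14,-1],
    [38,27,0,0.28,-1],
    [57,41,0,0.42,-1],
    [76,54,0,0.56,-1],
    [95,68,0,0.7,-1],
  ],
)

```text
clock: 6.3
position: [0.5851, -0.0348, 0.2666]
ee_rot: [0.001, -0.622, 0.783, 0.002]
contact_force: [0.2, 0.3, -4.2]
width: 0.0107
```

```bash
python3 to.py 0.57 -0.15 0.27 -154
```

```text
at [ 0.5851 -0.0348  0.2666] psi -103.02 shift [115.7 -11.3  -3.7] turn 0.89 F [ 0.2  0.3 -4.2] w 0.0107 q6 [-0.18  0.27  1.36  0.    1.51  1.62] tiltz -1.0
```

Call:
drive_tool(
  steps=[
    [23,-2,0,0.14,-1],
    [46,-4,-1,0.28,-1],
    [69,-7,-2,0.42,-1],
    [92,-9,-3,0.56,-1],
    [116,-11,-4,0.7,-1],
  ],
)

```text
clock: 6.8
position: [0.5677, -0.1503, 0.267]
ee_rot: [-0.002, -0.313, 0.95, 0.004]
contact_force: [0.1, -0.5, -3.9]
width: 0.0102
```

Call:
drive_tool(
  steps=[
    [0,0,0,0.13,-1],
    [0,0,0,0.19,-1],
    [0,0,0,0.19,-1],
  ],
)

```text
clock: 7.1
position: [0.5659, -0.1499, 0.2639]
ee_rot: [-0.005, -0.222, 0.975, 0.006]
contact_force: [-0.4, -0.4, -5.0]
width: 0.0102
```

```bash
python3 to.py 0.57 -0.15 0.27 -154; python3 - <<'E'
from rig import manip
import pickle
pickle.dump(manip.get_calibration("wrist"),open("w7.pkl","wb"))
E
python3 snap.py s1 180 220 250 90
```

```text
at [ 0.5659 -0.1499  0.2639] psi -154.38 shift [-3.6 -1.8 -6.1] turn -0.007 F [-0.4 -0.4 -5. ] w 0.0102 q6 [-0.38  0.27  1.36  0.    1.52  2.31] tiltz -0.9999
7.1 [ 0.5659 -0.1499  0.2639] [-0.005 -0.222  0.975  0.006] 0.0102 [-0.4 -0.4 -5. ] [-0.38  0.27  1.36  0.    1.52  2.31]
```

View pics/s1_W.png

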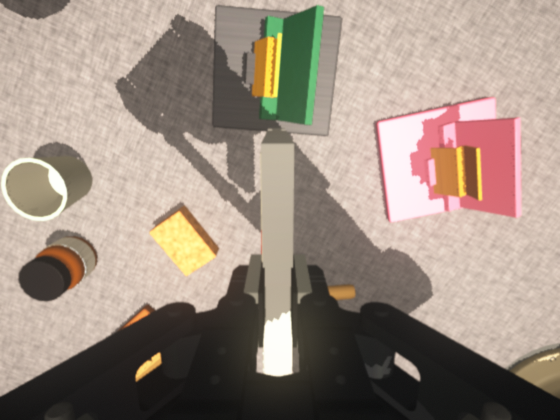

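View pics/s1.png

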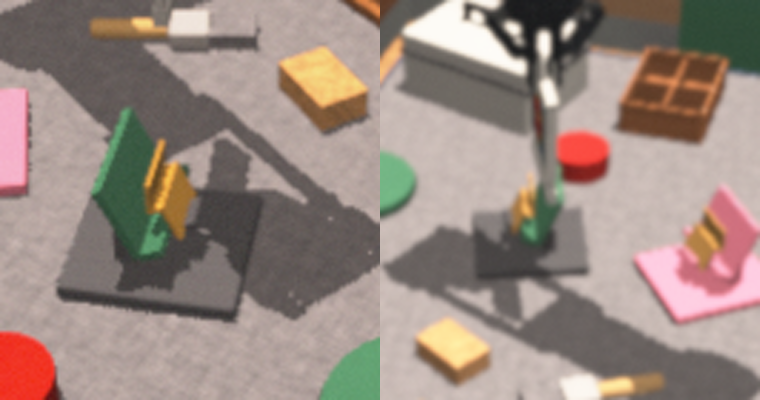

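```bash
python3 - <<'E'
import cv2
im=cv2.imread("pics/s1_W.png");cv2.imwrite("pics/s1c.png",cv2.resize(im[0:145,200:360],None,fx=4,fy=4,interpolation=2))
E
```

```text
(no output)
```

View pics/s1c.png

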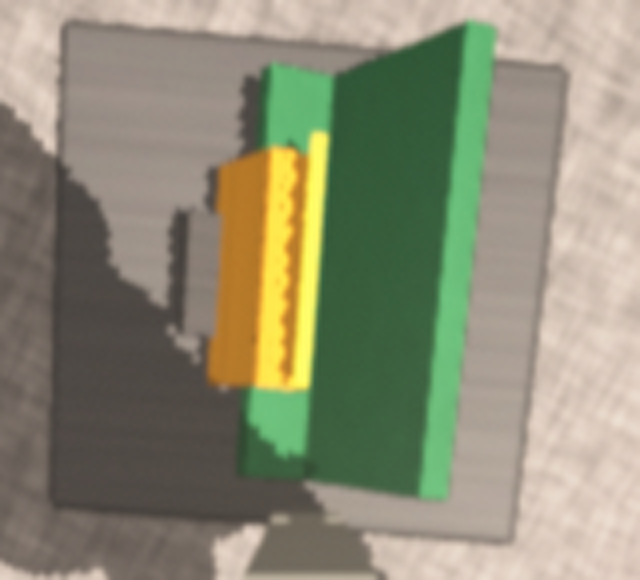

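```bash
cat > fits.py <<'E'
from fit import pts,fr
from h import *; import pickle
np.set_printoptions(precision=4,suppress=True)
T=np.radians(25)
L=[(0,-.05,.065),(0,.05,.065),(0,-.05,0),(0,.05,0),(.017,-.05,0),(.017,.05,0)]
OB=[(pickle.load(open("w7.pkl","rb")),L,[(316.75,5.5),(305,123.25),(283,18.25),(276.75,120),(267.5,16.25),(260,118.75)])]
def run(OB,p0=[.62,-.25,.45]):
    f=lambda p:np.concatenate([(proj(c,pts(p,l,T))-np.array(q)).ravel() for c,l,q in OB])
    return least_squares(f,p0)
if __name__=="__main__":
    for p0 in([.62,-.25,.45],[.62,-.25,.45,.045]):
        r=run(OB,p0);print(r.x,np.degrees(r.x[2]));print(r.fun.reshape(-1,2).round(1).tolist())
E
python3 fits.py
```

```text
[ 0.609  -0.2494  0.3709] 21.250150309217528
[[-0.0, -1.3], [-0.0, 1.7], [-0.0, 0.1], [-1.2, 0.2], [0.1, -1.0], [1.2, 0.6]]
[ 0.6091 -0.25    0.3713  0.0403] 21.271311281668577
[[-0.5, -0.5], [-0.2, 0.8], [-0.0, 0.6], [-1.1, -0.5], [0.3, -0.5], [1.5, -0.1]]
```

Call:
drive_tool(
  steps=[
    [30,-10,0,0.076,-1],
    [40,-25,0,0.076,-1],
    [40,-25,0,0.076,-1],
    [40,-25,0,0.076,-1],
  ],
)

```text
clock: 7.65
position: [0.5417, -0.1893, 0.2652]
ee_rot: [-0.004, -0.185, 0.983, 0.005]
contact_force: [-0.0, 0.6, -4.2]
width: 0.0103
```

```bash
python3 - <<'E'
from rig import manip
import pickle,cv2
from fits import *
c=manip.get_calibration("wrist")
pickle.dump(c,open("w8.pkl","wb"))
im=manip.get_image("wrist");cv2.imwrite("pics/s2_W.png",im)
q=proj(c,pts(run(OB).x,L,T));print(q)
x0=int(q[:,0].min())-40;y0=max(0,int(q[:,1].min())-20);print(x0,y0)
cv2.imwrite("pics/s2c.png",cv2.resize(im[y0:y0+145,x0:x0+160],None,fx=4,fy=4,interpolation=2))
E
```

```text
[[260.3652  38.2087]
 [261.5379 153.1693]
 [236.2841  48.9938]
 [239.0766 146.3907]
 [220.3709  47.7952]
 [224.4195 147.0712]]
180 18
```

View pics/s2c.png

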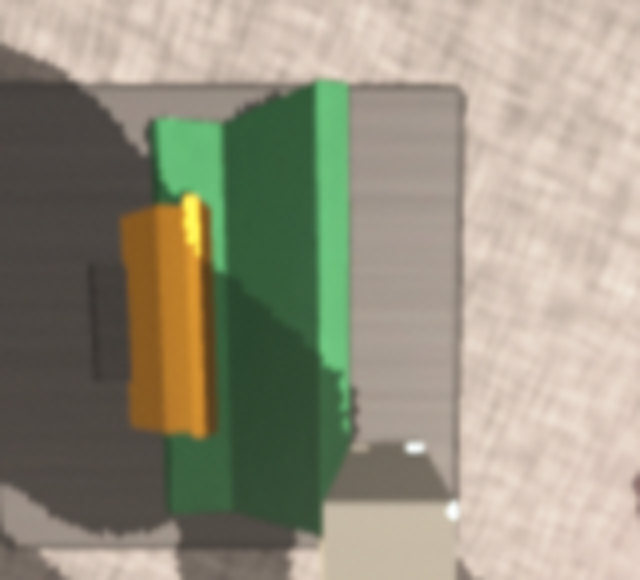

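```bash
cat >> fits.py <<'E'
OB.append((pickle.load(open("w8.pkl","rb")),L,[(258.75,38),(260,151.75),(235.5,48.5),(238.25,145.5),(218.75,47.5),(222.5,146.5)]))
if __name__=="__main__":
    for p0 in([.62,-.25,.45],[.62,-.25,.45,.045]):
        r=run(OB,p0);print(r.x,np.degrees(r.x[2]));print(r.fun.reshape(-1,2).round(1).tolist())
E
python3 fits.py | tail -4; python3 - <<'E'
from fits import *
from rig import manip
p=run(OB).x;X,Y,Z=fr(p[2],T)
S=manip.get_calibration("scene");D=manip.get_calibration("side")
for n,c in(("scene",S),("side",D)):
    im=cv2.imread(f"pics/s1_{n[0].upper() if n=='scene' else 'D'}.png")
    q=proj(c,pts(p,L,T))
    x0,y0=(q.min(0)-25).astype(int)
    z=cv2.resize(im[y0:y0+80,x0:x0+80],None,fx=6,fy=6,interpolation=2)
    for a in q: cv2.circle(z,tuple(int(v) for v in (a-[x0,y0]+.5)*6),4,(0,0,255),1)
    cv2.imwrite(f"pics/ov_{n}.png",z)
import numpy as np
cv2.imwrite("pics/ov.png",np.hstack([cv2.resize(cv2.imread("pics/ov_scene.png"),(400,400)),cv2.resize(cv2.imread("pics/ov_side.png"),(400,400))]))
E
```

```text
[ 0.6098 -0.2495  0.3703] 21.214990970348705
[[-0.7, -1.7], [-0.8, 1.4], [-0.7, -0.2], [-1.9, -0.1], [-0.5, -1.4], [0.6, 0.2], [0.9, -0.1], [0.8, 1.1], [0.1, 0.2], [0.2, 0.6], [1.0, -0.0], [1.3, 0.3]]
[ 0.6099 -0.2496  0.3704  0.043 ] 21.225016552568373
[[-1.1, -1.3], [-1.0, 1.0], [-0.8, 0.0], [-1.9, -0.3], [-0.5, -1.1], [0.6, 0.0], [0.9, 0.1], [0.8, 0.7], [0.3, 0.3], [0.3, 0.3], [1.2, 0.1], [1.5, -0.1]]
```

View pics/ov.png

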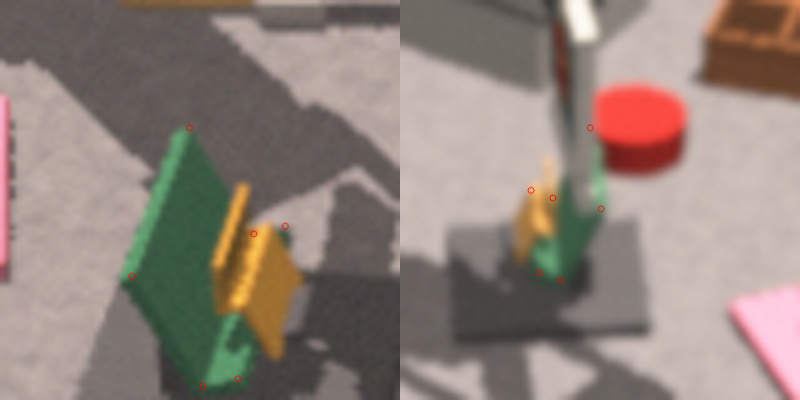

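```bash
python3 to.py 0.6024 -0.2525 0.205 -158.8
```

```text
at [ 0.5418 -0.189   0.2653] psi -158.59 shift [-33.6 -81.9  59.1] turn 0.004 F [ 0.3  0.2 -4.7] w 0.0105 q6 [-0.46  0.25  1.38  0.    1.52  2.31] tiltz -0.9999
```

Call:
drive_tool(
  steps=[
    [-15,-40,0,0.004,-1],
    [-33,-75,10,0.004,-1],
    [-34,-82,30,0.004,-1],
    [-34,-82,50,0.004,-1],
    [-34,-82,50,0.004,-1],
  ],
)

```text
clock: 8.2
position: [0.6014, -0.2506, 0.2101]
ee_rot: [-0.007, -0.184, 0.983, 0.008]
contact_force: [-1.5, 0.5, -4.5]
width: 0.0105
```

```bash
python3 snap.py i1 180 200 250 70; python3 to.py 0.6024 -0.2525 0.158 -158.8
```

```text
8.2 [ 0.6014 -0.2506  0.2101] [-0.007 -0.184  0.983  0.008] 0.0105 [-1.5  0.5 -4.5] [-0.5   0.4   1.3   0.    1.46  2.27]
at [ 0.6036 -0.252   0.2151] psi -158.76 shift [ 1.  -0.7 57.1] turn 0.001 F [-0.  -0.6 -4.4] w 0.0104 q6 [-0.5   0.4   1.29  0.    1.46  2.27] tiltz -0.9999
```

View pics/i1.png

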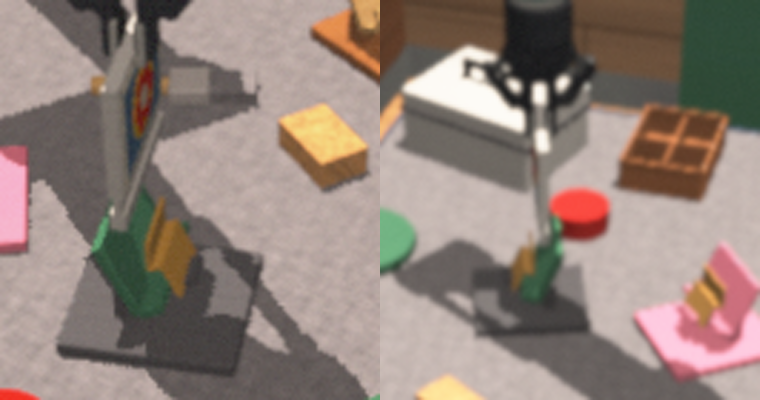

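View pics/i1_W.png

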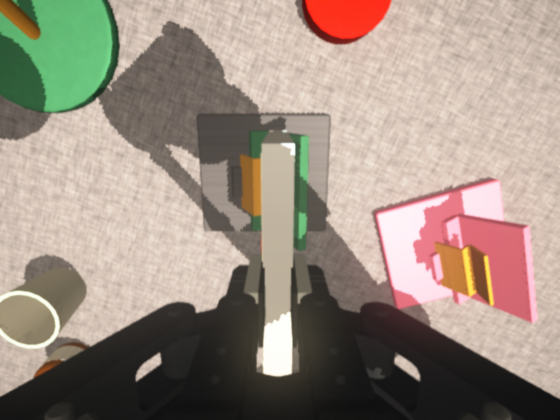

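Call:
drive_tool(
  steps=[
    [1,-1,15,0,-1],
    [1,-1,30,0,-1],
    [1,-1,40,0,-1],
    [1,-1,40,0,-1],
  ],
)

```text
clock: 8.75
position: [0.6022, -0.2523, 0.1747]
ee_rot: [-0.004, -0.184, 0.983, 0.005]
contact_force: [-0.5, 0.1, -4.9]
width: 0.0102
```

```bash
python3 snap.py i2 180 200 250 70; python3 to.py 0.6024 -0.2525 0.158 -158.8
```

```text
8.75 [ 0.6022 -0.2523  0.1747] [-0.004 -0.184  0.983  0.005] 0.0102 [-0.5  0.1 -4.9] [-0.5   0.42  1.36  0.    1.38  2.27]
at [ 0.6034 -0.2532  0.1764] psi -158.75 shift [ 0.6  0.8 18.4] turn 0.001 F [ 0.4 -0.4 -4.9] w 0.0103 q6 [-0.51  0.42  1.36  0.    1.38  2.27] tiltz -1.0
```

View pics/i2.png

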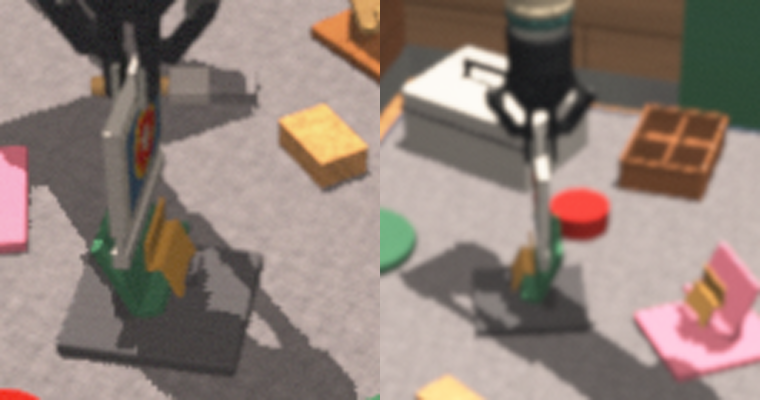

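Call:
drive_tool(
  steps=[
    [0.6,0,5,0,-1],
    [0.6,0,10,0,-1],
    [0.6,0,15,0,-1],
    [0.6,0,17,0,-1],
    [0.6,0,17,0,-1],
  ],
  squeeze=40,
)

```text
clock: 9.4
position: [0.6027, -0.2531, 0.1588]
ee_rot: [-0.003, -0.184, 0.983, 0.004]
contact_force: [-0.7, 1.1, -5.2]
width: 0.0101
```

```bash
python3 snap.py i3 180 200 250 70; python3 to.py 0.6024 -0.2525 0.158 -158.8;python3 - <<'E'
import cv2,numpy as np
S=cv2.imread("pics/i3_S.png")
cv2.imwrite("pics/i3z.png",cv2.resize(S[210:330,190:290],(600,720)[:2] if 0 else (500,600),interpolation=2))
E
```

```text
9.4 [ 0.6027 -0.2531  0.1588] [-0.003 -0.184  0.983  0.004] 0.0101 [-0.7  1.1 -5.2] [-0.51  0.42  1.39  0.    1.34  2.26]
at [ 0.6027 -0.2533  0.1594] psi -158.75 shift [-0.1  0.8  1.4] turn 0.001 F [ 0.6  0.1 -4.5] w 0.0104 q6 [-0.51  0.42  1.39  0.    1.34  2.26] tiltz -1.0
```

View pics/i3z.png

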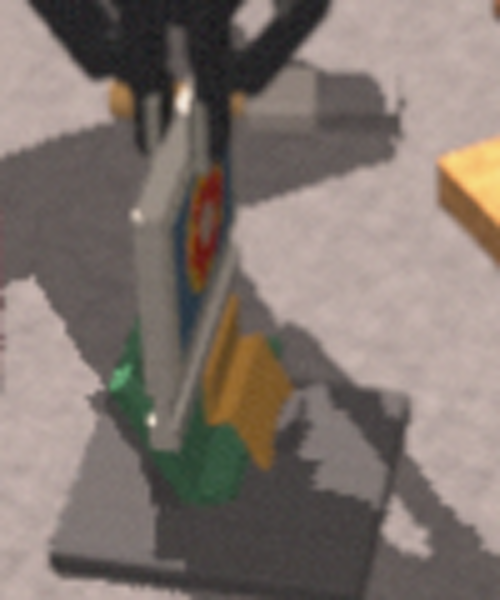

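Call:
drive_tool(
  steps=[
    [0,0,2,0,-1],
    [0,0,4,0,-1],
    [0,0,6,0,-1],
    [0,0,6,0,-1],
  ],
)

```text
clock: 9.95
position: [0.6038, -0.2532, 0.1537]
ee_rot: [-0.001, -0.184, 0.983, 0.004]
contact_force: [3.0, 0.8, -2.8]
width: 0.0106
```

Call:
drive_tool(
  steps=[
    [3,0,2,0,-0.6],
    [6,0,2,0,-0.55],
    [10,0,2,0,-0.5],
    [14,0,3,0,-0.45],
    [14,0,3,0,-0.45],
  ],
  squeeze=20,
)

```text
clock: 10.45
position: [0.5898, -0.2586, 0.1508]
ee_rot: [-0.002, -0.184, 0.983, 0.004]
contact_force: [0.7, -0.7, -0.5]
width: 0.0237
```

```bash
python3 snap.py t1 190 210 250 70; python3 to.py 0.6024 -0.2525 0.158 -158.8
```

```text
10.45 [ 0.5898 -0.2586  0.1508] [-0.002 -0.184  0.983  0.004] 0.0237 [ 0.7 -0.7 -0.5] [-0.52  0.41  1.43  0.    1.31  2.25]
at [ 0.5904 -0.2584  0.1509] psi -158.76 shift [-13.3   1.2  -7.2] turn 0.001 F [-0.7 -0.3  0.2] w 0.0233 q6 [-0.52  0.41  1.43  0.    1.31  2.25] tiltz -1.0
```

View pics/t1.png

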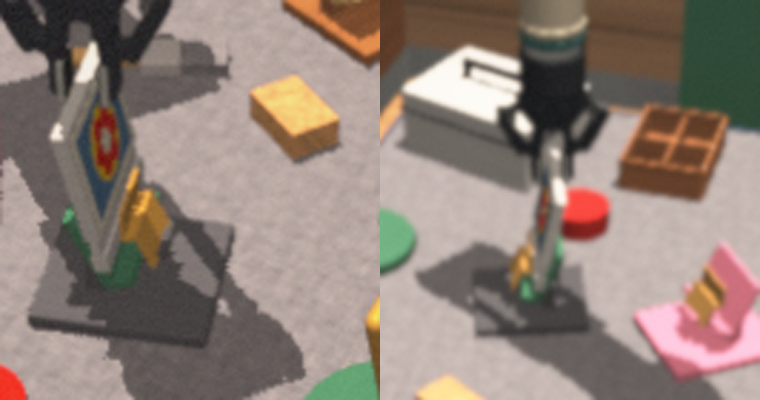

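View pics/t1_W.png

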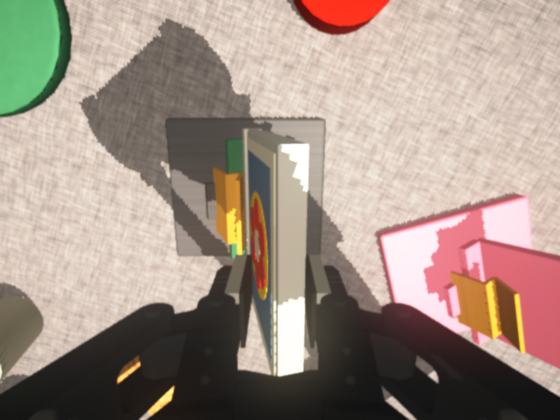

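Call:
drive_tool(
  steps=[
    [6,0,0,0,-0.35],
    [12,0,2,0,-0.2],
    [18,0,3,0,-0.1],
    [24,0,5,0,0],
    [26,0,5,0,0],
  ],
)

```text
clock: 11.1
position: [0.5652, -0.268, 0.1456]
ee_rot: [-0.002, -0.184, 0.983, 0.004]
contact_force: [-0.7, 0.1, -1.0]
width: 0.0428
```

```bash
python3 snap.py t2 190 210 250 70; python3 to.py 0.6024 -0.2525 0.158 -158.8
```

```text
11.1 [ 0.5652 -0.268   0.1456] [-0.002 -0.184  0.983  0.004] 0.0428 [-0.7  0.1 -1. ] [-0.56  0.39  1.48  0.    1.28  2.21]
at [ 0.5662 -0.2679  0.146 ] psi -158.78 shift [-39.3   1.4 -12. ] turn 0.0 F [-0.4 -0.1  0.4] w 0.0426 q6 [-0.56  0.39  1.48  0.    1.28  2.22] tiltz -1.0
```

View pics/t2.png

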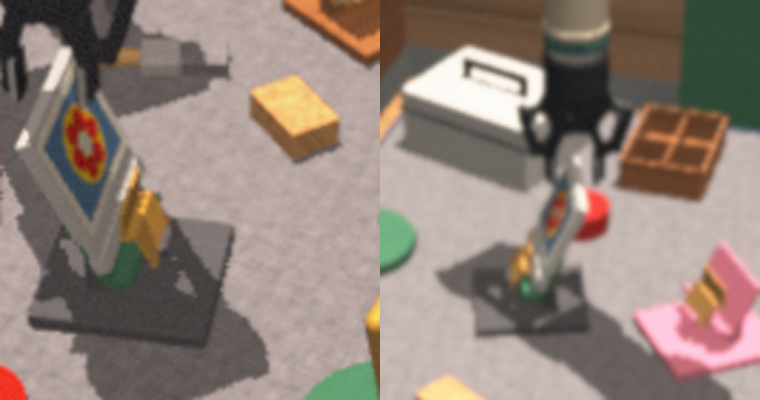

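View pics/t2_W.png

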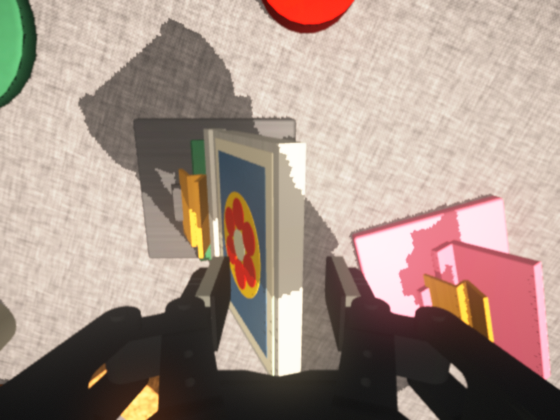

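```bash
cat > chk.py <<'E'
import sys
from rig import manip
from fits import *
def check(name,us):
    p=run(OB).x
    out=[]
    for n,k in(("wrist","W"),("scene","S"),("side","D")):
        c=manip.get_calibration(n);im=cv2.imread(f"pics/{name}_{k}.png")
        for u,col in zip(us,[(0,0,255),(255,0,255)]):
            q=proj(c,pts(p,[(t,y,z+u) for t in(0,.012) for y in(-.06,.06) for z in(0,.125)],T))
            for i,j in((0,1),(2,3),(4,5),(6,7),(1,3),(5,7),(1,5),(3,7),(0,4),(2,6),(0,2),(4,6)):
                cv2.line(im,tuple(int(v) for v in q[i]),tuple(int(v) for v in q[j]),col,1)
        z=im if k=="W" else cv2.resize(im[int(q[:,1].min())-20:int(q[:,1].min())+85,int(q[:,0].min())-20:int(q[:,0].min())+70],(360,420),interpolation=2)
        if k=="W": z=cv2.resize(im[90:420,150:430],(356,420))
        out.append(z)
    cv2.imwrite(f"pics/{name}_chk.png",cv2.resize(np.hstack(out),(800,312)))
check(sys.argv[1],[float(v) for v in sys.argv[2:]])
E
python3 chk.py t2 0.025
```

```text
(no output)
```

View pics/t2_chk.png

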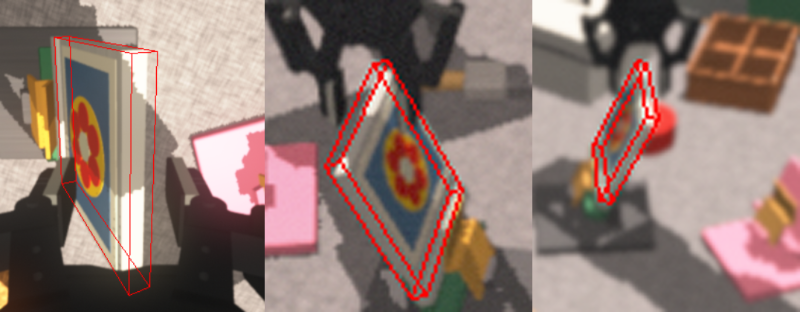

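Call:
drive_tool(
  steps=[
    [5,0,0,0,0],
    [10,0,0,0,0.1],
    [14,0,0,0,0.2],
    [14,0,0,0,0.2],
  ],
)

```text
clock: 11.65
position: [0.5525, -0.2732, 0.1461]
ee_rot: [-0.002, -0.184, 0.983, 0.004]
contact_force: [-0.4, -0.1, -0.1]
width: 0.0508
```

```bash
python3 snap.py t3 190 210 250 70; python3 chk.py t3 0.025
```

```text
11.65 [ 0.5525 -0.2732  0.1461] [-0.002 -0.184  0.983  0.004] 0.0508 [-0.4 -0.1 -0.1] [-0.57  0.38  1.5   0.    1.27  2.2 ]
```

View pics/t3_chk.png

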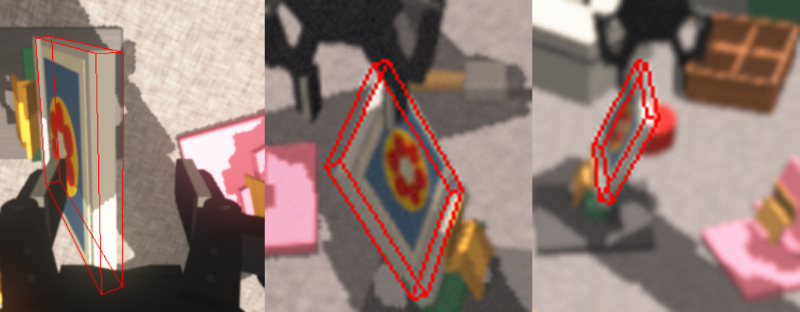

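View pics/t3_W.png

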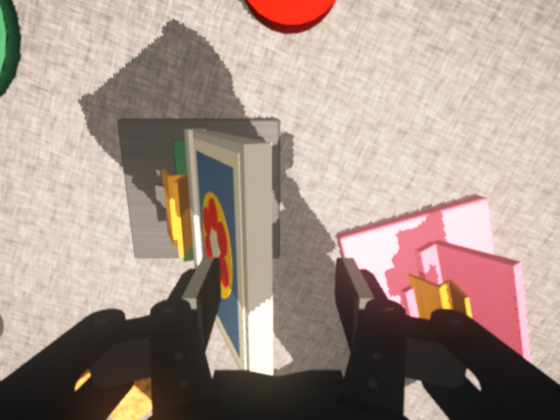

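Call:
drive_tool(
  steps=[
    [0,0,-15,0,0.2],
    [0,0,-45,0,0.2],
    [0,0,-75,0,0.2],
    [0,0,-75,0,-0.5],
    [0,0,-75,0,-1],
  ],
)

```text
clock: 12.3
position: [0.5539, -0.2736, 0.2218]
ee_rot: [-0.001, -0.184, 0.983, 0.003]
contact_force: [0.0, 1.0, -0.1]
width: 0.0229
```

```bash
python3 snap.py t4 190 210 250 70; python3 chk.py t4 0.025; python3 to.py 0.5600 -0.2690 0.195 -158.8
```

```text
12.3 [ 0.5539 -0.2736  0.2218] [-0.001 -0.184  0.983  0.003] 0.0229 [ 0.   1.  -0.1] [-0.57  0.33  1.37  0.    1.44  2.2 ]
at [ 0.5528 -0.273   0.2196] psi -158.78 shift [-8.2  0.9 24.6] turn 0.0 F [-0.5 -0.1 -0.2] w 0.0011 q6 [-0.57  0.34  1.38  0.    1.44  2.2 ] tiltz -1.0
```

View pics/t4_chk.png

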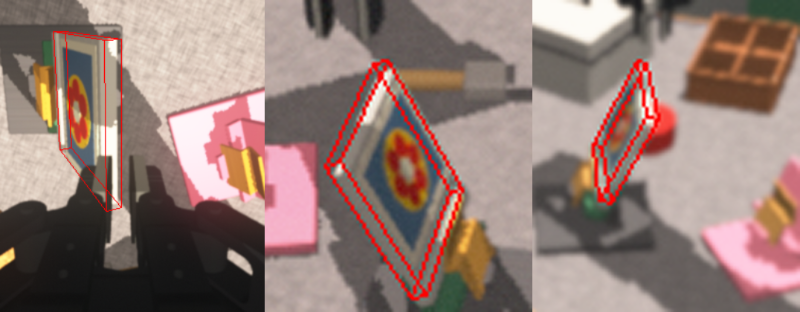

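View pics/t4_W.png

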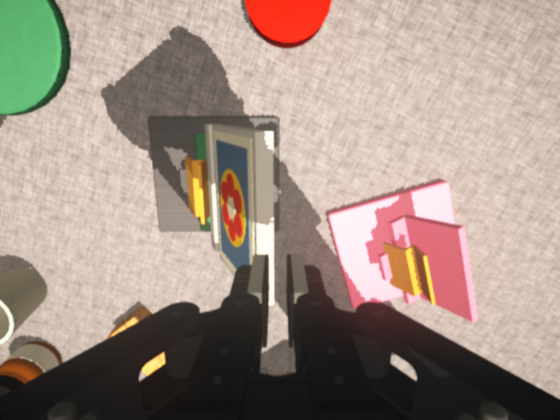

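Call:
drive_tool(
  steps=[
    [-4,1,5,0,-1],
    [-8,1,15,0,-1],
    [-8,1,22,0,-1],
    [-8,1,25,0,-1],
    [-8,1,25,0,-1],
  ],
)

```text
clock: 12.95
position: [0.5593, -0.2687, 0.1935]
ee_rot: [-0.003, -0.184, 0.983, 0.005]
contact_force: [-0.5, -0.7, 0.7]
width: -0.0003
```

```bash
python3 snap.py t5 190 210 250 70; python3 to.py 0.5600 -0.2690 0.186 -158.8
```

```text
12.95 [ 0.5593 -0.2687  0.1935] [-0.003 -0.184  0.983  0.005] -0.0003 [-0.5 -0.7  0.7] [-0.56  0.36  1.41  0.    1.39  2.21]
at [ 0.5599 -0.2692  0.1949] psi -158.78 shift [-0.2  0.   8.9] turn 0.0 F [-0.1  0.3 -0.5] w -0.0002 q6 [-0.56  0.36  1.41  0.    1.39  2.21] tiltz -1.0
```

View pics/t5.png

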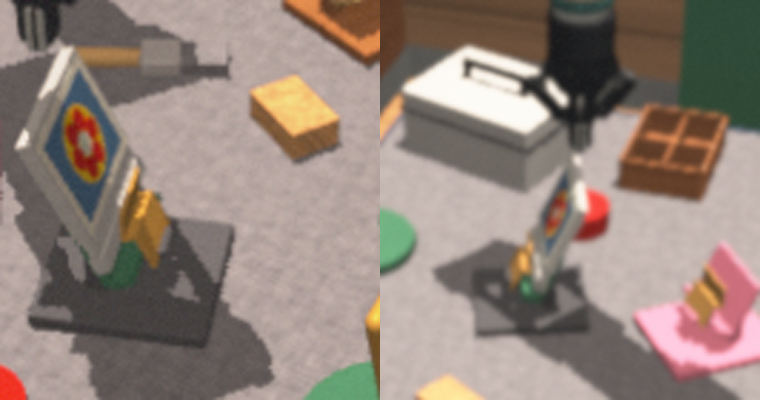

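View pics/t5_W.png

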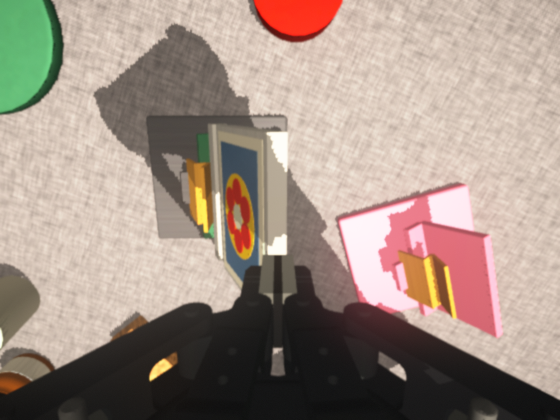

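```bash
python3 - <<'E'
from rig import manip
from fits import *
p=run(OB).x;t=manip.get_state()["position"]
c=pts(p,[(.006,0,.15),(.012,0,.15)],T);print(c,t)
X,Y,Z=fr(p[2],T)
d=t-pts(p,[(0,0,0)],T)[0];print("tcp in stand t,y,s",d@X,d@Y,d@Z)
for n,k in(("scene","S"),("side","D"),("wrist","W")):
    C=manip.get_calibration(n);im=cv2.imread(f"pics/t5_{k}.png")
    a=proj(C,[c[1],t]);print(n,a)
E
```

```text
[[ 0.5558 -0.2704  0.1835]
 [ 0.5608 -0.2685  0.186 ]] [ 0.5599 -0.2692  0.1949]
tcp in stand t,y,s 0.014739098136451504 -0.00032291932696535184 0.15848425240325398
scene [[205.9999 239.7385]
 [205.1476 236.3327]]
side [[319.2067 131.4999]
 [319.5628 129.1813]]
wrist [[273.768  243.4134]
 [275.6878 249.0863]]
```

```bash
python3 - <<'E'
from rig import manip
from fits import *
t=manip.get_state()["position"]
for n,k,o in(("scene","S",0),("side","D",0),("wrist","W",0)):
    C=manip.get_calibration(n);im=cv2.imread(f"pics/t5_{k}.png")
    a=proj(C,[t,t+[0,0,.01],t+[0,0,.02],t+[0,0,.03]]);print(n,a.round(1).tolist())
    x,y=a[0].astype(int)
    z=cv2.resize(im[y-45:y+25,x-35:x+35],(400,400),interpolation=2)
    for v in a: cv2.circle(z,tuple(int(w) for w in (v-[x-35,y-45]+.5)*400/70),3,(0,0,255),1)
    cv2.imwrite(f"pics/z_{k}.png",z)
cv2.imwrite("pics/z.png",np.hstack([cv2.imread(f"pics/z_{k}.png") for k in"SD"]))
E
```

```text
scene [[205.1, 236.3], [204.8, 232.4], [204.5, 228.4], [204.1, 224.4]]
side [[319.6, 129.2], [319.6, 126.6], [319.7, 124.0], [319.7, 121.4]]
wrist [[275.7, 249.1], [275.6, 256.8], [275.6, 265.5], [275.5, 275.2]]
```

View pics/z.png

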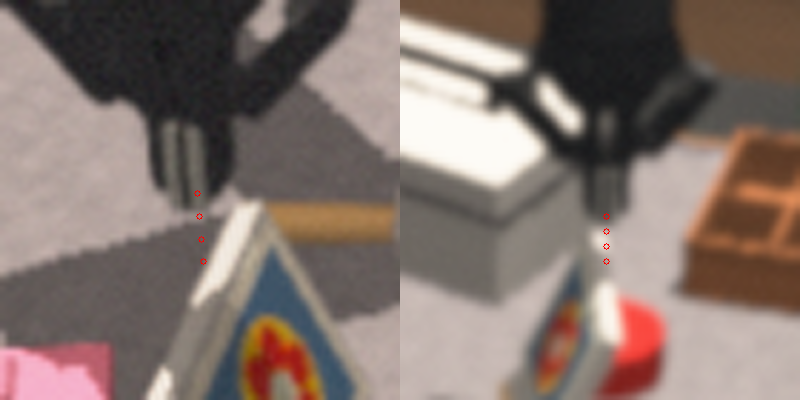

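Call:
drive_tool(
  steps=[
    [0,0,4,0,-1],
    [0,0,8,0,-1],
    [0,0,12,0,-1],
    [0,0,16,0,-1],
    [0,0,16,0,-1],
  ],
)

```text
clock: 13.6
position: [0.5593, -0.2688, 0.178]
ee_rot: [-0.003, -0.184, 0.983, 0.005]
contact_force: [-0.4, -0.7, 0.3]
width: 0.0
```

```bash
python3 snap.py t6 190 210 250 70; python3 to.py 0.5600 -0.2690 0.161 -158.8
```

```text
13.6 [ 0.5593 -0.2688  0.178 ] [-0.003 -0.184  0.983  0.005] 0.0 [-0.4 -0.7  0.3] [-0.56  0.36  1.44  0.    1.35  2.21]
at [ 0.5599 -0.2691  0.1789] psi -158.79 shift [-0.2 -0.1 17.9] turn 0.0 F [ 0.  -0.   0.6] w -0.0 q6 [-0.56  0.36  1.44  0.    1.35  2.21] tiltz -1.0
```

View pics/t6.png

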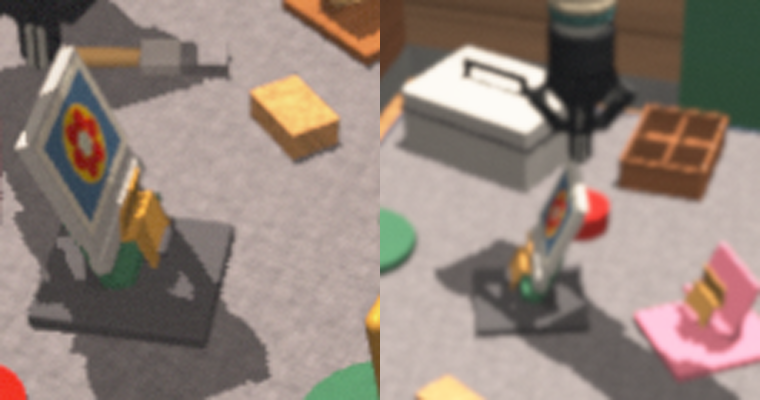

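Call:
drive_tool(
  steps=[
    [0,0,3,0,-1],
    [0,0,6,0,-1],
    [0,0,9,0,-1],
    [0,0,9,0,-1],
  ],
)

```text
clock: 14.15
position: [0.5594, -0.2688, 0.1692]
ee_rot: [-0.002, -0.184, 0.983, 0.005]
contact_force: [0.3, -0.6, 0.1]
width: -0.0004
```

Call:
drive_tool(
  steps=[
    [0,0,2,0,-1],
    [0,0,4,0,-1],
    [0,0,6,0,-1],
    [0,0,6,0,-1],
  ],
)

```text
clock: 14.55
position: [0.5592, -0.2686, 0.1628]
ee_rot: [-0.003, -0.184, 0.983, 0.005]
contact_force: [0.4, -0.4, 0.6]
width: 0.0001
```

```bash
python3 snap.py t7 190 210 250 70; python3 to.py 0.5600 -0.2690 0.161 -158.8; python3 - <<'E'
import cv2,numpy as np
S=cv2.imread("pics/t7_S.png");D=cv2.imread("pics/t7_D.png")
cv2.imwrite("pics/z7.png",np.hstack([cv2.resize(S[200:270,170:240],(400,400),interpolation=2),cv2.resize(D[90:160,285:355],(400,400),interpolation=2)]))
E
```

```text
14.55 [ 0.5592 -0.2686  0.1628] [-0.003 -0.184  0.983  0.005] 0.0001 [ 0.4 -0.4  0.6] [-0.56  0.37  1.46  0.    1.32  2.21]
at [ 0.5595 -0.2688  0.1633] psi -158.79 shift [-0.4 -0.4  2.3] turn 0.0 F [ 0.1 -0.5 -0.1] w -0.0004 q6 [-0.56  0.37  1.46  0.    1.32  2.21] tiltz -0.9999
```

View pics/z7.png

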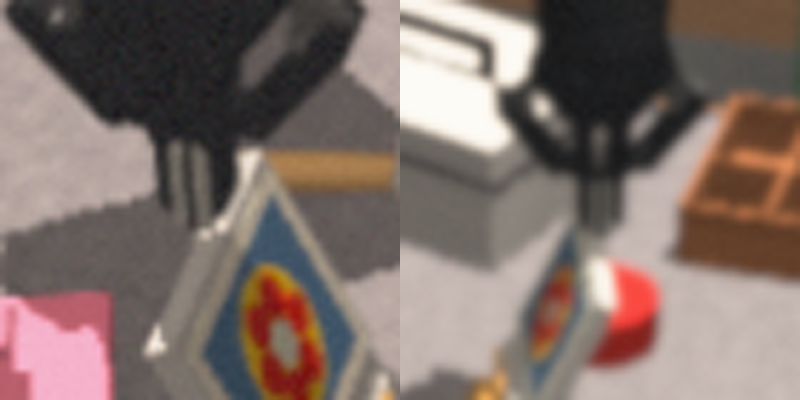

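View pics/t7_W.png

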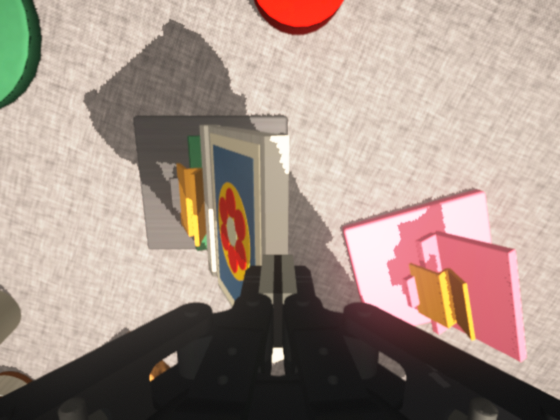

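Call:
drive_tool(
  steps=[
    [-0.5,0,2,0,-1],
    [-1.5,0,4,0,-1],
    [-2.5,0,6,0,-1],
    [-2.5,0,6,0,-1],
  ],
)

```text
clock: 15.1
position: [0.5617, -0.2676, 0.1568]
ee_rot: [-0.003, -0.184, 0.983, 0.005]
contact_force: [0.5, 0.1, -1.0]
width: -0.0001
```

Call:
drive_tool(
  steps=[
    [-0.5,0,2,0,-1],
    [-1.5,0,4,0,-1],
    [-2,0,5,0,-1],
    [-2,0,5,0,-1],
  ],
)

```text
clock: 15.5
position: [0.5635, -0.2668, 0.1517]
ee_rot: [-0.003, -0.184, 0.983, 0.005]
contact_force: [-0.4, 0.6, -0.4]
width: 0.0001
```

```bash
python3 snap.py t8 190 210 250 70;  python3 - <<'E'
import cv2,numpy as np
S=cv2.imread("pics/t8_S.png");D=cv2.imread("pics/t8_D.png")
cv2.imwrite("pics/z8.png",np.hstack([cv2.resize(S[210:310,185:255],(420,600),interpolation=2),cv2.resize(D[90:160,285:355],(380,600),interpolation=2)]))
E
```

```text
15.5 [ 0.5635 -0.2668  0.1517] [-0.003 -0.184  0.983  0.005] 0.0001 [-0.4  0.6 -0.4] [-0.56  0.39  1.47  0.    1.3   2.21]
```

View pics/z8.png

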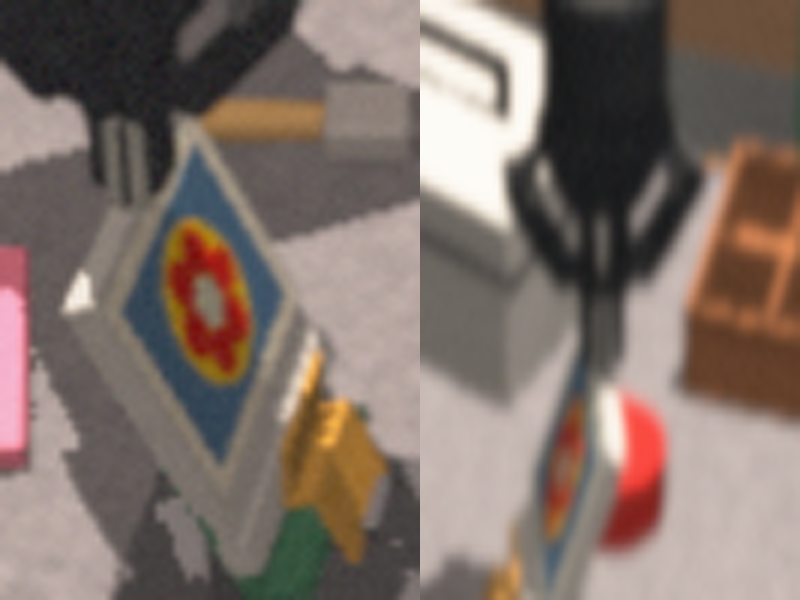

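```bash
python3 - <<'E'
from rig import manip
from fits import *
t=manip.get_state()["position"];S=manip.get_calibration("scene");D=manip.get_calibration("side")
P=tri([(S,(206.7,244.2)),(D,(318.5,133.4))]);print(P,P-t)
# use earlier z7: scene tip (200,228)/5.714+(170,200); side (600-400,225)/5.714+(285,90)
P7=tri([(S,(170+200/5.714,200+228/5.714)),(D,(285+200/5.714,90+225/5.714))]);print("t7",P7,P7-np.array([.5595,-.2688,.1633]))
p=run(OB).x;X,Y,Z=fr(p[2],T);o=pts(p,[(0,0,0)],T)[0]
for q in(P,P7,t): d=q-o;print("t,y,s",d@X,d@Y,d@Z)
W=manip.get_calibration("wrist");print(proj(W,[t+[0,0,z] for z in(0,.01,.02,.03)]))
E
```

```text
[ 0.5636 -0.2705  0.1768] [ 0.     -0.0037  0.025 ]
t7 [ 0.5613 -0.2744  0.1901] [ 0.0018 -0.0056  0.0268]
t,y,s 0.009795389622297077 -0.0029586231561317656 0.1408883533294709
t,y,s 0.012190624630244654 -0.005751287173182626 0.15446762866600708
t,y,s 0.0004135172693872467 0.0004987426186778279 0.11766914430194383
[[275.7173 249.0779]
 [275.6736 256.8496]
 [275.6249 265.5238]
 [275.5701 275.267 ]]
```

View pics/t8_W.png

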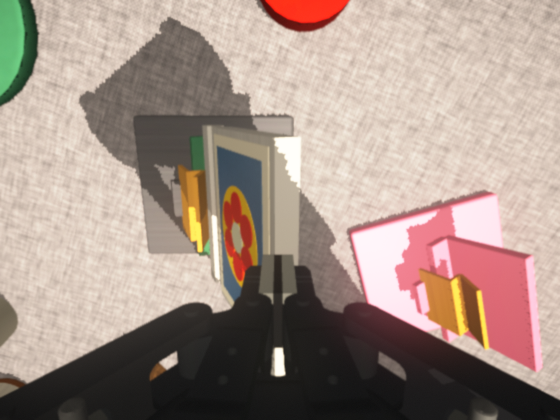

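```bash
python3 chk.py t8 0.025 0.014
```

```text
(no output)
```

View pics/t8_chk.png

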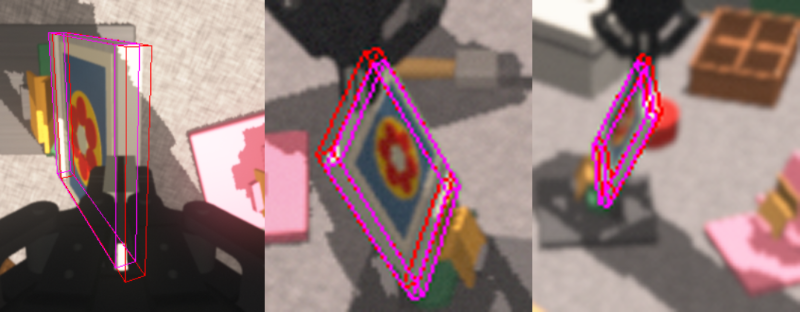

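Call:
drive_tool(
  steps=[
    [-1,0,2,0,-1],
    [-2,0,4,0,-1],
    [-2.5,0,5,0,-1],
    [-2.5,0,5,0,-1],
  ],
)

```text
clock: 16.05
position: [0.5659, -0.2658, 0.1467]
ee_rot: [-0.003, -0.184, 0.983, 0.005]
contact_force: [-0.5, -0.5, 0.3]
width: -0.0001
```

```bash
python3 snap.py t9 190 210 250 70;python3 chk.py t9 0.02 0.01; python3 - <<'E'
import cv2,numpy as np
S=cv2.imread("pics/t9_S.png");D=cv2.imread("pics/t9_D.png")
cv2.imwrite("pics/z9.png",np.hstack([cv2.resize(S[210:310,185:255],(420,600),interpolation=2),cv2.resize(D[90:160,285:355],(380,600),interpolation=2)]))
E
```

```text
16.05 [ 0.5659 -0.2658  0.1467] [-0.003 -0.184  0.983  0.005] -0.0001 [-0.5 -0.5  0.3] [-0.55  0.39  1.47  0.    1.29  2.22]
```

View pics/z9.png

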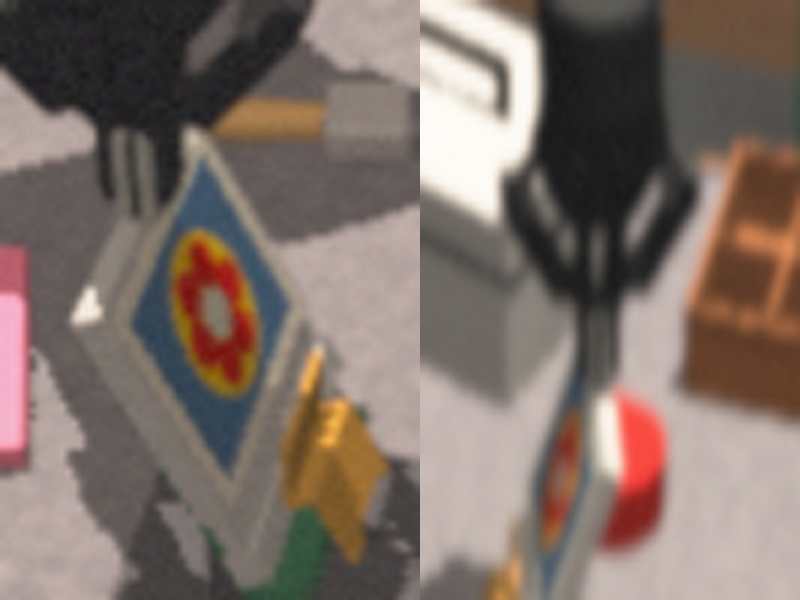

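View pics/t9_chk.png

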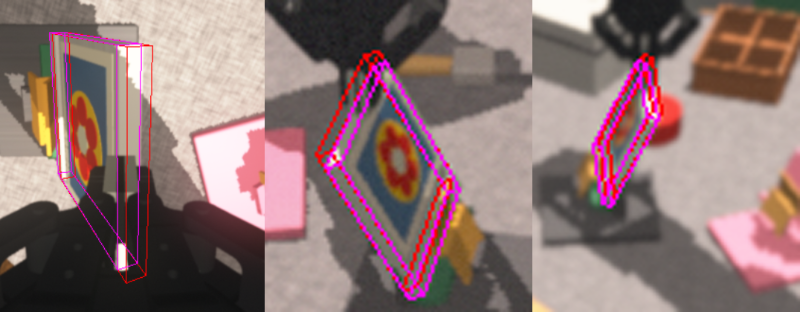

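Call:
drive_tool(
  steps=[
    [-1,0,2,0,-1],
    [-2,0,4,0,-1],
    [-2.5,0,5,0,-1],
    [-2.5,0,5,0,-1],
  ],
)

```text
clock: 16.6
position: [0.5683, -0.2647, 0.1414]
ee_rot: [-0.003, -0.184, 0.983, 0.005]
contact_force: [-0.2, 0.4, 0.7]
width: 0.0001
```

```bash
python3 snap.py t10 190 210 250 70;python3 chk.py t10 0.015 0.0; python3 - <<'E'
import cv2,numpy as np
S=cv2.imread("pics/t10_S.png");D=cv2.imread("pics/t10_D.png")
cv2.imwrite("pics/z10.png",np.hstack([cv2.resize(S[210:310,185:255],(420,600),interpolation=2),cv2.resize(D[100:170,275:345],(380,600),interpolation=2)]))
E
```

```text
16.6 [ 0.5683 -0.2647  0.1414] [-0.003 -0.184  0.983  0.005] 0.0001 [-0.2  0.4  0.7] [-0.55  0.4   1.48  0.    1.28  2.22]
```

View pics/z10.png

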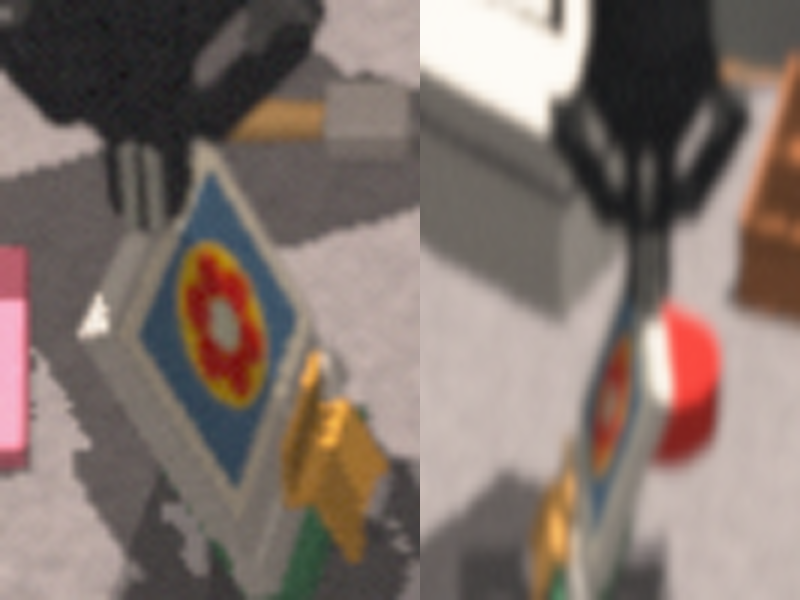

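View pics/t10_chk.png

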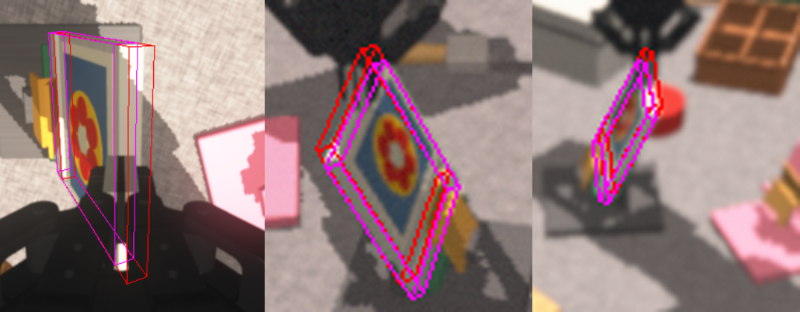

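Call:
drive_tool(
  steps=[
    [-1,0,2,0,-1],
    [-1.5,0,3,0,-1],
    [-2,0,4,0,-1],
    [-2,0,4,0,-1],
  ],
)

```text
clock: 17.15
position: [0.5702, -0.2637, 0.1371]
ee_rot: [-0.003, -0.184, 0.983, 0.005]
contact_force: [0.1, 0.2, -0.3]
width: 0.0001
```

```bash
python3 snap.py t11 190 210 250 70;python3 - <<'E'
import cv2,numpy as np
S=cv2.imread("pics/t11_S.png");D=cv2.imread("pics/t11_D.png")
cv2.imwrite("pics/z11.png",np.hstack([cv2.resize(S[210:310,185:255],(420,600),interpolation=2),cv2.resize(D[100:170,275:345],(380,600),interpolation=2)]))
E
```

```text
17.15 [ 0.5702 -0.2637  0.1371] [-0.003 -0.184  0.983  0.005] 0.0001 [ 0.1  0.2 -0.3] [-0.55  0.4   1.48  0.    1.27  2.22]
```

View pics/z11.png

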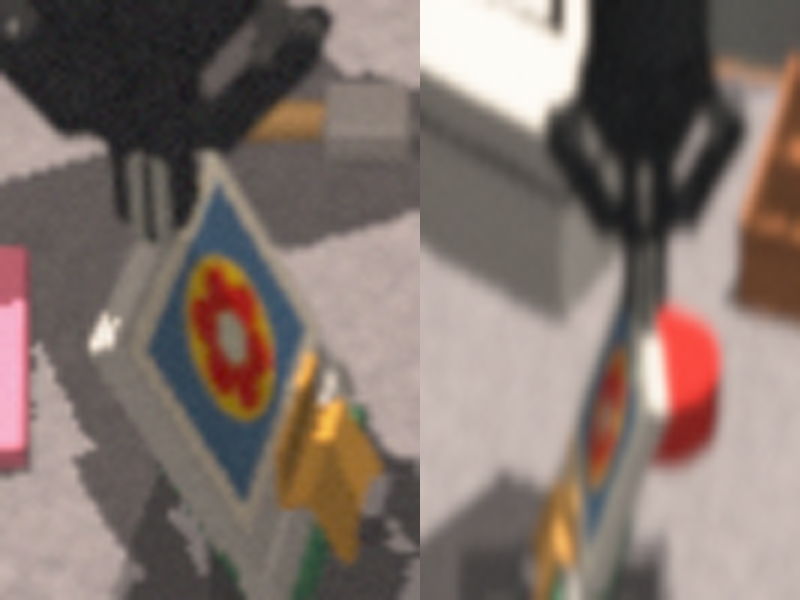

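View pics/t11_W.png

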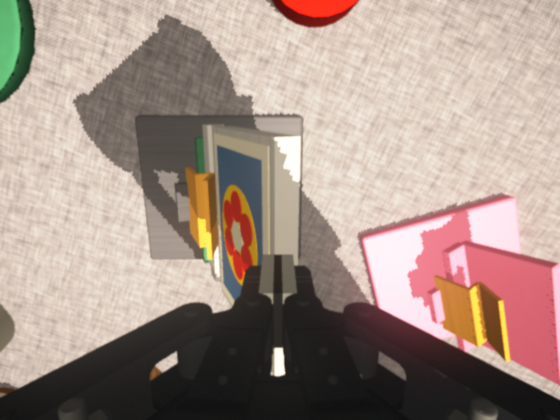

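```bash
python3 - <<'E'
from rig import manip
from fits import *
p=run(OB).x
o=[]
for u in (0,.008):
  for n,k in(("scene","S"),("side","D")):
    C=manip.get_calibration(n);im=cv2.imread(f"pics/t11_{k}.png")
    q=proj(C,pts(p,[(t,y,z+u) for t in(0,.012) for y in(-.06,.06) for z in(0,.125)],T))
    x0,y0=(q.min(0)-15).astype(int);s=4.5
    z=cv2.resize(im[y0:y0+85,x0:x0+85],None,fx=s,fy=s,interpolation=2)
    q=((q-[x0,y0]+.5)*s).astype(int)
    for i,j in((4,5),(6,7),(5,7),(1,5),(3,7),(1,3),(4,6),(0,1),(2,3)): cv2.line(z,tuple(map(int,q[i])),tuple(map(int,q[j])),(255,0,255),1)
    o.append(cv2.resize(z,(300,300)) if 0 else z[:300,:382])
cv2.imwrite("pics/ov11.png",np.vstack([np.hstack(o[:2]),np.hstack(o[2:])]))
E
```

```text
(no output)
```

View pics/ov11.png

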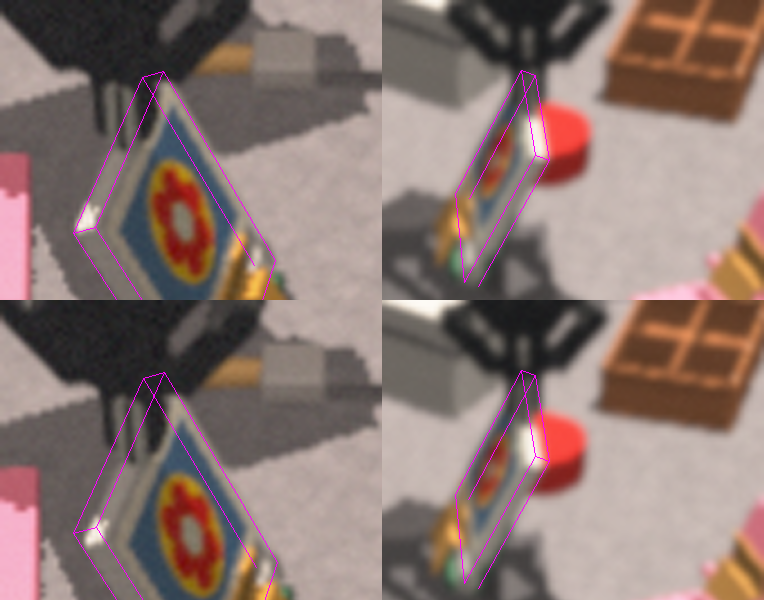

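```bash
python3 - <<'E'
import cv2,numpy as np
S=cv2.imread("pics/t11_S.png");D=cv2.imread("pics/t11_D.png")
cv2.imwrite("pics/y1.png",cv2.resize(S[225:315,190:260],(560,720)[0:2] if 0 else (466,600),interpolation=2))
cv2.imwrite("pics/y2.png",cv2.resize(D[120:185,285:345],(554,600),interpolation=2))
E
```

```text
(no output)
```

View pics/y1.png

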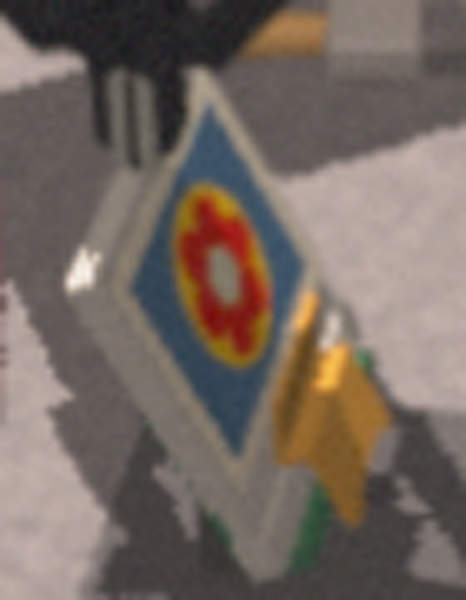

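View pics/y2.png

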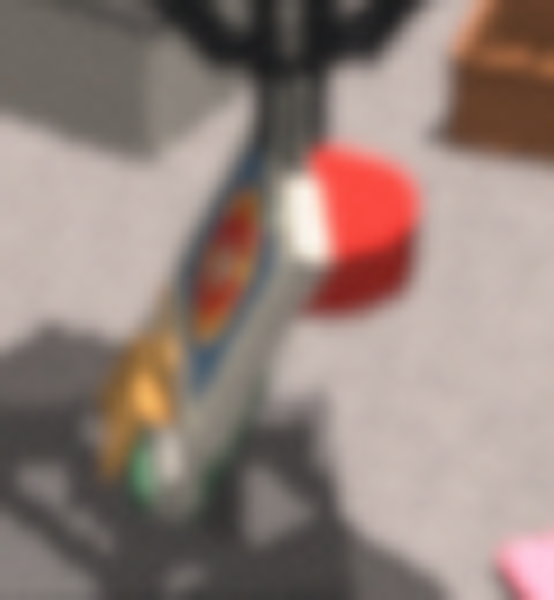

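```bash
cat > pf.py <<'E'
from rig import manip
from fits import *
from scipy.spatial.transform import Rotation as Ro
p=run(OB).x;X,Y,Z=fr(p[2],T);B=np.c_[X,Y,Z];o=pts(p,[(0,0,0)],T)[0]
def pf(obs):
    def f(v):
        R=Ro.from_rotvec(v[3:]).as_matrix();out=[]
        for c,l,q in obs:
            P=(np.array(l)@R.T+v[:3])@B.T+o
            out.append(proj(c,P)-np.array(q))
        return np.vstack(out).ravel()
    r=least_squares(f,[0,0,.01,0,0,0],loss="soft_l1");print("foot t,y,s mm",(r.x[:3]*1000).round(1),"rot xyz deg",np.degrees(r.x[3:]).round(1));print(r.fun.reshape(-1,2).round(1).tolist())
E
python3 - <<'E'
from pf import *
S=manip.get_calibration("scene");D=manip.get_calibration("side")
f,b,h,H=.012,0,.06,.125
pf([(S,[(f,-h,H),(b,-h,H),(f,h,H),(f,-h,0),(b,-h,0)],[(206.8,268.2),(200.2,267.8),(221,236.2),(232.5,310.9),(227.5,312)]),
(D,[(b,h,H),(f,h,H),(f,h,0),(b,h,0)],[(320.5,148.4),(316.4,147.6),(302.3,175.3),(306.7,175.3)])])
E
```

```text
foot t,y,s mm [-0.7 -2.2 -0.8] rot xyz deg [-0.6  2.1  1.9]
[[-0.4, -1.3], [1.0, 0.4], [-1.1, -3.2], [-0.1, 0.8], [-0.1, 0.7], [-0.5, -0.1], [0.3, -0.3], [-0.0, 0.2], [-1.2, 1.1]]
```

Call:
drive_tool(
  steps=[
    [-0.3,0,1,0,-1],
    [-0.6,0,2,0,-1],
    [-0.6,0,2,0,-1],
  ],
)

```text
clock: 17.6
position: [0.5708, -0.2637, 0.1356]
ee_rot: [-0.002, -0.184, 0.983, 0.005]
contact_force: [0.4, 0.2, 1.4]
width: -0.0002
```

```bash
python3 snap.py t12 190 210 250 70;for i in 1 2 3; do python3 to.py .57 -.26 .13 -158.8; done; python3 - <<'E'
import cv2,numpy as np
S=cv2.imread("pics/t12_S.png");D=cv2.imread("pics/t12_D.png")
cv2.imwrite("pics/y3.png",np.hstack([cv2.resize(S[225:315,190:260],(400,515),interpolation=2),cv2.resize(D[110:187,285:345],(400,515),interpolation=2)]))
E
```

```text
17.6 [ 0.5708 -0.2637  0.1356] [-0.002 -0.184  0.983  0.005] -0.0002 [0.4 0.2 1.4] [-0.55  0.4   1.48  0.    1.27  2.22]
at [ 0.5708 -0.2637  0.1356] psi -158.78 shift [-0.6  3.7  5.6] turn 0.0 F [-0.4 -0.4  1.7] w -0.0002 q6 [-0.55  0.4   1.48  0.    1.27  2.22] tiltz -0.9999
at [ 0.5708 -0.2637  0.1356] psi -158.78 shift [-0.6  3.7  5.6] turn 0.0 F [-0.4 -0.4  1.7] w -0.0002 q6 [-0.55  0.4   1.48  0.    1.27  2.22] tiltz -0.9999
at [ 0.5708 -0.2637  0.1356] psi -158.78 shift [-0.6  3.7  5.6] turn 0.0 F [-0.4 -0.4  1.7] w -0.0002 q6 [-0.55  0.4   1.48  0.    1.27  2.22] tiltz -0.9999
```

View pics/y3.png

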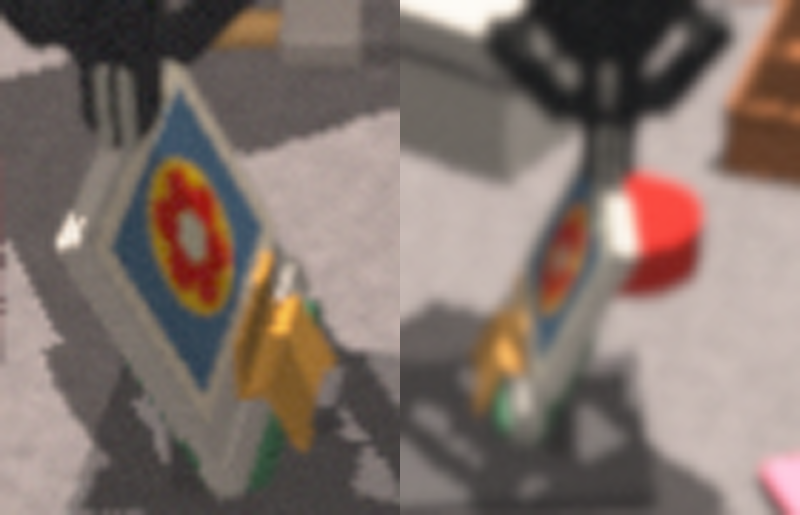

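Call:
drive_tool(
  steps=[
    [-0.3,0,1,0,-1],
    [-0.8,0,2,0,-1],
    [-1.2,0,3,0,-1],
    [-1.2,0,3,0,-1],
  ],
)

```text
clock: 18.15
position: [0.5711, -0.2638, 0.1351]
ee_rot: [-0.003, -0.184, 0.983, 0.004]
contact_force: [-5.4, 0.2, 12.5]
width: 0.0
```

Call:
drive_tool(
  steps=[
    [-0.6,0,3.5,0,-1],
    [-1.4,0,5,0,-1],
    [-1.8,0,6,0,-1],
    [-1.8,0,6,0,-1],
  ],
)

```text
clock: 18.55
position: [0.5712, -0.2639, 0.1349]
ee_rot: [-0.003, -0.184, 0.983, 0.002]
contact_force: [-9.7, 1.5, 26.4]
width: -0.0003
```

```bash
python3 snap.py t13 190 210 250 70; python3 - <<'E'
import cv2,numpy as np
S=cv2.imread("pics/t13_S.png");D=cv2.imread("pics/t13_D.png")
cv2.imwrite("pics/y4.png",np.hstack([cv2.resize(S[225:315,190:260],(400,515),interpolation=2),cv2.resize(D[110:187,285:345],(400,515),interpolation=2)]))
E
```

```text
18.55 [ 0.5712 -0.2639  0.1349] [-0.003 -0.184  0.983  0.002] -0.0003 [-9.7  1.5 26.4] [-0.54  0.4   1.48 -0.    1.26  2.23]
```

View pics/y4.png

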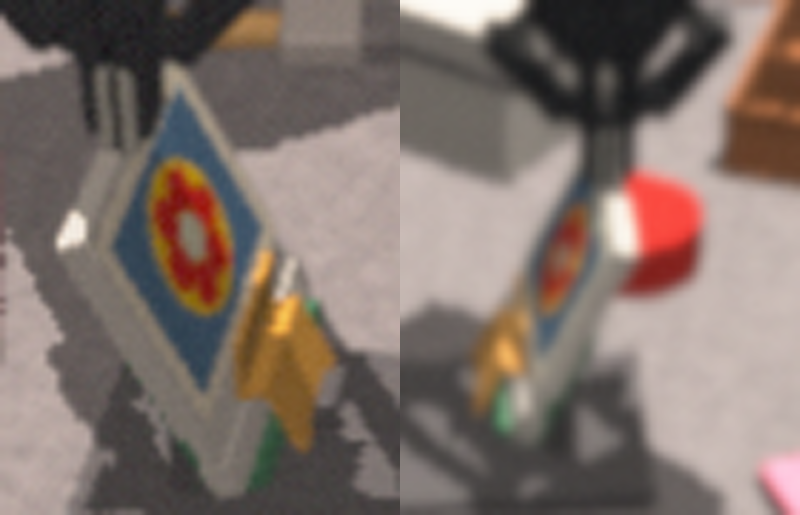

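Call:
drive_tool(
  steps=[
    [1,0,-8,0,-1],
    [3,0,-20,0,-1],
    [3,0,-50,0,-1],
    [3,0,-90,0,-1],
    [3,0,-100,0,-1],
  ],
)

```text
clock: 19.2
position: [0.5713, -0.2666, 0.2395]
ee_rot: [0.0, -0.184, 0.983, -0.0]
contact_force: [-0.8, -0.3, -0.6]
width: -0.0
```

Call:
drive_tool(
  steps=[
    [20,20,0,0,-1],
    [50,50,0,0,-1],
    [60,80,0,0,-1],
    [60,90,0,0,-1],
    [60,90,0,0,-1],
  ],
)

```text
clock: 19.7
position: [0.4826, -0.2035, 0.2395]
ee_rot: [0.0, -0.185, 0.983, -0.0]
contact_force: [0.0, -0.2, -0.7]
width: 0.0003
```

```bash
python3 snap.py f1 190 210 250 90; python3 chk.py f1 0.0; python3 - <<'E'
import cv2,numpy as np
S=cv2.imread("pics/f1_S.png");D=cv2.imread("pics/f1_D.png");A=cv2.imread("pics/s1_S.png")
cv2.imwrite("pics/f1z.png",np.hstack([cv2.resize(S[225:325,190:280],(400,444),interpolation=2),cv2.resize(A[225:325,190:280],(400,444),interpolation=2)]))
E
```

```text
19.7 [ 0.4826 -0.2035  0.2395] [ 0.    -0.185  0.983 -0.   ] 0.0003 [ 0.  -0.2 -0.7] [-0.53  0.18  1.55  0.    1.41  2.24]
```

View pics/f1z.png

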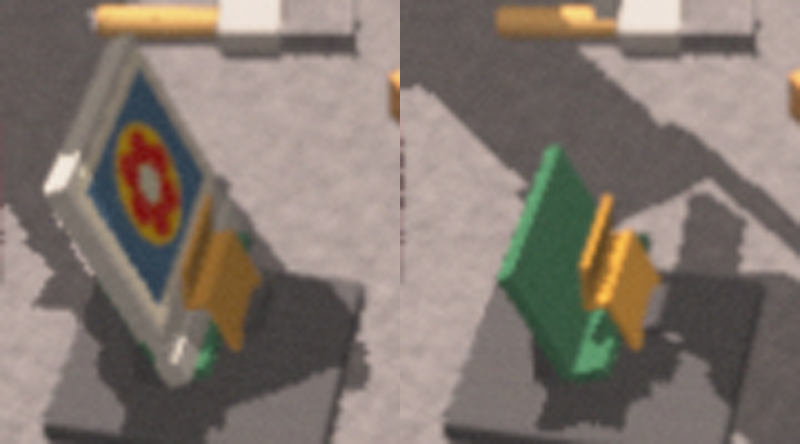

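View pics/f1_chk.png

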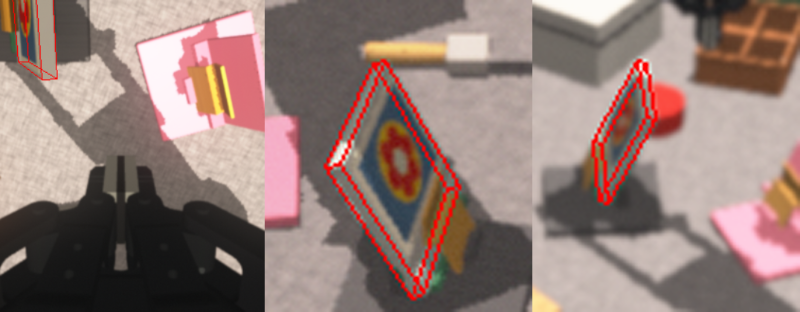

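View pics/f1_W.png

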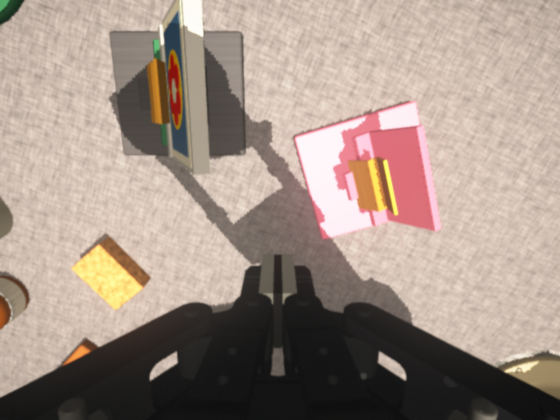

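Call:
drive_tool(
  steps=[
    [0,-30,-20,0,-1],
    [-10,-60,-40,0,-1],
    [-10,-70,-40,0,-1],
    [-10,-70,-40,0,-1],
    [-10,-70,-40,0,-1],
  ],
)

```text
clock: 20.35
position: [0.5179, -0.2663, 0.2776]
ee_rot: [-0.001, -0.184, 0.983, 0.001]
contact_force: [0.3, 0.2, 0.0]
width: 0.0001
```

```bash
python3 snap.py f2 190 210 250 90; python3 - <<'E'
from pf import *
C=manip.get_calibration("wrist");im=cv2.imread("pics/f2_W.png")
q=proj(C,pts(p,[(t,y,z) for t in(0,.012) for y in(-.06,.06) for z in(0,.125)],T));print(q.round(1).tolist())
x0,y0=(np.maximum(q.min(0)-25,0)).astype(int)
z=cv2.resize(im[y0:y0+200,x0:x0+130],None,fx=3,fy=3,interpolation=2);z2=z.copy()
for u,col in((0,(0,0,255)),(.005,(255,0,255))):
  q=proj(C,pts(p,[(t,y,z+u) for t in(0,.012) for y in(-.06,.06) for z in(0,.125)],T))
  Q=((q-[x0,y0]+.5)*3).astype(int)
  for i,j in((4,5),(6,7),(5,7),(1,5),(3,7),(1,3),(4,6)): cv2.line(z2,tuple(map(int,Q[i])),tuple(map(int,Q[j])),col,1)
cv2.imwrite("pics/f2z.png",np.hstack([z,z2])); print(x0,y0)
S=cv2.imread("pics/f2_S.png");D=cv2.imread("pics/f2_D.png")
cv2.imwrite("pics/f2y.png",np.hstack([cv2.resize(S[230:320,190:260],(400,514),interpolation=2),cv2.resize(D[110:187,285:345],(400,514),interpolation=2)]))
E
```

```text
20.35 [ 0.5179 -0.2663  0.2776] [-0.001 -0.184  0.983  0.001] 0.0001 [0.3 0.2 0. ] [-0.59  0.26  1.35  0.    1.54  2.18]
[[195.3, 104.4], [228.5, 101.8], [201.6, 207.2], [233.4, 240.9], [184.4, 104.3], [213.9, 101.6], [191.7, 208.3], [220.5, 243.0]]
159 76
```

View pics/f2z.png

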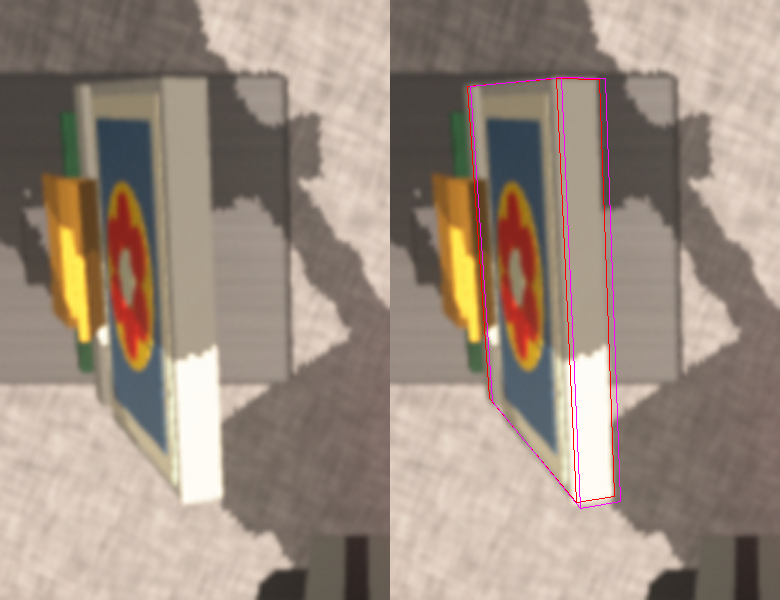

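View pics/f2y.png

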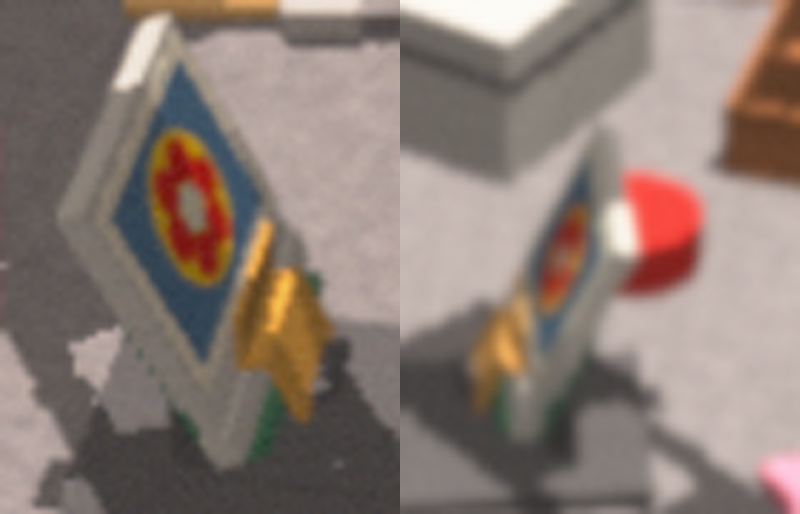

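```bash
python3 -c "
from rig import manip
print(manip.sign_off())"
```

```text
the job is handed in; nothing more can be done
None
```

The panel is in the green stand, painted side out and grooved foot down, behind the brass clip, and the job is handed in at about 20.5 s of the 46 s allowed. The pink look-alike was left alone.

I lifted the panel upright out of the rack and turned it about 137°. I lowered it between the backrest and the clip, leaned it back and let go. Then I pressed it down along the slope with shut fingers and moved the arm clear.

**Last checks**
- **Foot on the ledge:** the press was stopped dead at about 28 N, more than the 5–15 N the clip should need. In the final wrist picture the panel matches a foot-on-ledge outline better than one drawn 5 mm higher.
- **Centring:** a fit to the panel's corners while I was still pressing put it about 2 mm off centre.
- **Clip:** in the scene picture it looks the same as when it was closed before. The 2.5 mm it would be pushed out is only about 1 pixel there.
- **Surroundings:** I saw nothing else moved in the pictures I looked at, and the gripper touched nothing at hand-in.

**What disagreed**
- I never felt a distinct snap: the force stayed near zero until the panel stopped.
- The visible fingertips sat about 25 mm behind the reported tool point, so I found the contact by force and pictures instead.

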